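# Lay out the parts for the next cylinder

### The arm

A 6-joint arm with a two-finger parallel gripper is mounted at the origin on the work surface. World frame = base frame: x ahead of the robot, y to its left, z up, the work surface at z = 0. Lengths are in m, angles in rad, forces in N, time in s.
With the tool pointing down it reaches from about 0.35 to 0.775 m from the base axis. Payload 7.3 kg.
Tool frame: the origin (TCP) lies between the finger pads; the fingertips stand 25 mm ahead of it and the grasp point (between the pads) lies 6 mm ahead of it; y points along the fingers, z is the direction in which the jaws open and shut, and the axes are right-handed (so a half turn about y gives the same grasp; the last joint's range is limited). The gripper opens to 92 mm and grips with 3 to 60 N. Pads are 19 mm wide; open, the fingers measure 130 mm over their backs; the gripper's body (75 mm by 190 mm) begins 47 mm behind the grasp point.
Start: joints at [-1.256, 0.342, 1.524, -0, 1.275, -0.146], TCP at [0.233, -0.47, 0.252] pointing down, gripper open.
Joint ranges: [-2.53, 2.53], [-0.77, 2.02], [0.04, 2.7], [-1, 4.14], [0.28, 2.66], [-3.11, 3.11]. Speed limits (rad/s): [2.57, 2.57, 3.14, 3.14, 3.14, 3.14].

### API

Orientations are given as [roll, pitch, yaw] about the fixed x, y, z axes, in that order (R = Rz(yaw) Ry(pitch) Rx(roll)).
In Python, from cell import sensors, read_camera, hand_in gives the robot as it stands. The module is installed in compiled form; this text tells all that it offers.
- The arm moves only by the tool send_rows, never from a script. Its argument "motion" is a list that holds one entry, the list of rows, each a list of 4 numbers: the shift along the tool's x, y, z in m, then the turn about the tool's y in degrees. In form: [[[tx, ty, tz, twist], ...]]. A call has 1 to 8 rows; each row is the pose to reach, as a shift and turn from the pose measured when the call began, along the tool's axes at that moment; what a row does not reach only later rows make up. A row lasts 1/10 s, in which the tool goes at most 50 mm and 8.59 degrees, less where a joint would pass 70% of its speed; a pose out of reach is approached as far as the arm can. A call with a gripper value outside its range is refused whole. "gripper" is the opening, from 0 (shut) to 1 (fully open), set as the call begins (left out, the last holds). The fingers move at their own pace and stop on an object; "grip_force" is the grip in N (left out, the last holds). Time passes only in rows, so rows that repeat a pose let the fingers close. It gives the time, the measured TCP pose, the force and the opening at its end, in the units of the state.
- sensors.observe(): the state, without advancing time (a new reading comes with each control period).
- read_camera(name): name is "scene" or "side" or "wrist"; returns a dict with "frame" (480x640x3 uint8, red, green, blue), "fx", "fy", "cx", "cy" (pixels), "extrinsics" (4x4, takes a point from world to camera coordinates). Camera axes: x right, y up, looking along -z (the intrinsics and any distortion apply to the point x, -y, -z); pixel columns grow to the right and rows downward; lengths in m; the calibration is good to about 2 mm. A picture is of the moment at which its call begins. There is no depth.
- hand_in(): hands the job in, once; it reports no verdict.
The state is a dict: "time": time; "qpos": joint angles; "qvel": joint speeds; "joint_efforts": joint torques, N m; "tool_pos": TCP position; "tool_rot": TCP orientation; "contact_force": force on the tool from outside, world axes, zero at the start; "torque": the same for the moment, N m; "opening": finger opening in m.
Only numpy, scipy, OpenCV 4.12 (cv2) and the standard library are available. Lean on these libraries where they do the work, as an engineer would, in place of code of your own. Each camera call takes 0.05 s, during which the arm holds its last target.

### The job

Lay out the parts for the next cylinder: stand the piston in the circle of the blue pad with the bearing lying flat and centred on top of it, and on the green mat stand the orange oil filter in the left-hand circle as the robot sees it, the red spark plug carton from the packed crate in the right-hand circle, and the brass bush between the two, in the middle circle. Each thing stands upright in the centre of its circle, let go and at rest. Leave the big nut and the amber jar where they are.

Things in the scene. Friction and masses are not known exactly. Their poses are not given: they have to be found in the camera images.
- piston_center (a point): Aluminium piston, an upright cylinder 60 mm in diameter and 55 mm tall with dark ring grooves near its flat top, loose on the bench. Point: its centre, half-way up (27.5 mm above its underside); z along its axis, up. About 0.3 kg.
- bearing_center (a point): Steel ball bearing, a flat disc 52 mm in diameter and 18 mm thick with a black seal and dark centre on its face, lying loose on the bench. Point: its centre, half-way up (9 mm above its underside); z along its axis, up. About 0.16 kg.
- filter_center (a point): Orange oil filter with a white band, an upright can 60 mm in diameter and 72 mm tall, loose on the bench. Point: its centre, half-way up (36 mm above its underside); z along its axis, up. About 0.3 kg.
- bush_center (a point): Brass bush, an upright tube 32 mm in outer diameter (20 mm bore) and 45 mm tall, loose on the bench. Point: its centre, half-way up (22.5 mm above its underside); z along its axis, up. About 0.15 kg.
- carton_center (a point): Red spark plug carton with a white band near the top, 25 x 25 mm and 95 mm tall, standing in the middle of the black crate, touched by cardboard cartons on all four sides. It stands 33 mm above these (they are 62 mm tall), so its top can be gripped over them and it must be drawn straight up by at least 65 mm to come free. Point: its centre, half-way up (47.5 mm above its underside); x and y square to its sides, z up. About 0.07 kg.
- crate: Open black plastic crate fixed to the bench, 86 x 86 mm outside, 45 mm tall, walls and floor 5 mm thick, packed full with four loose cardboard cartons (tops 67 mm above the bench) round the red one. Origin: centre of its underside; x and y square to its walls.
- mat: Green layout mat fixed to the bench, 90 x 250 mm, 3 mm thick, with three equal white outlined circles (68 mm in diameter) in a row along its length. Origin: centre of its underside, below the middle circle; y runs along the row to the left as the robot sees it; the left and right circles are centred 80 mm from the middle one (at y = +80 mm and y = -80 mm).
- pad: Blue round pad fixed to the bench, 90 mm in diameter, 3 mm thick, with one white outlined circle (68 mm) round its centre. Origin: centre of its underside.
- nut: Big dark steel hex nut, 30 mm across flats and 16 mm tall, loose on the bench among the parts; to be left alone. Origin: centre of its underside.
- jar: Small amber glass jar with a yellow cap, 46 mm in diameter and 65 mm tall, loose on the bench beside the mat or the pad; to be left alone. Origin: centre of its underside.
There are look-alikes about, which are no part of the job. Of the things that look like the part that bears carton_center, the middle-sized one is meant. What is meant by the pad is not brown, and is the smaller of those in its own colour.

How it is judged:
By the outcome, as a careful person would: the job done as asked, in the order asked, and still so for the second after the job is handed in, with the robot touching nothing.
It also fails if it takes over 141 s, if anything falls off the work surface, if the arm or the gripper's body presses on something with over 40 N, if the wrist force passes 120 N, or if a joint passes its speed limit or range.

## Working session

There is one attempt and no reset: what is moved stays moved. The work goes in short steps, Python scripts to look and compute and a tool call to move; the robot and the scene stay as the last step left them, time stands still between calls to the robot, and variables do not carry over. Pictures are saved under pics/ and viewed, and the job is handed in when it is done.

Besides the shell and the picture viewer there is one more tool, called by a JSON object that holds its "method" and its "body". send_rows: Moves the arm, as the interface text tells. Its arguments: {"type":"object","properties":{"motion":{"type":"array"},"gripper":{"type":"number"},"grip_force":{"type":"number"}},"required":["motion"]}

```bash
mkdir -p pics; ls
python3 - <<'E'
from cell import sensors, read_camera
import cv2,numpy as np
s=sensors.observe()
for k,v in s.items(): print(k,np.round(v,4))
for n in ["scene","side","wrist"]:
    c=read_camera(n); cv2.imwrite(f"pics/{n}0.png",c["frame"][:,:,::-1])
    print(n,[k for k in c],c["fx"],c["fy"],c["cx"],c["cy"]); print(np.round(c["extrinsics"],4).tolist())
E
```

```text
pics
time 0.0
qpos [-1.256   0.3427  1.525  -0.      1.2754 -0.146 ]
qvel [ 0.0005  0.001   0.0016  0.     -0.0001 -0.0022]
joint_efforts [ 1.60000e-03 -4.31242e+01 -2.44215e+01  7.18000e-02  5.61000e-02
 -1.00000e-04]
tool_pos [ 0.2334 -0.4699  0.2511]
tool_rot [-1.5723e+00  2.0000e-04 -2.6808e+00]
contact_force [-0.0867  0.0936  1.1531]
torque [ 0.0459 -0.0307 -0.0351]
opening 0.0917
scene ['frame', 'fx', 'fy', 'cx', 'cy', 'extrinsics'] 579.0121330904543 579.0121330904543 313.2621970987097 246.36886880740082
[[0.2919, 0.9562, -0.0221, -0.1997], [-0.5664, 0.1914, 0.8016, 0.2335], [0.7707, -0.2215, 0.5975, -1.6414], [0.0, 0.0, 0.0, 1.0]]
side ['frame', 'fx', 'fy', 'cx', 'cy', 'extrinsics'] 466.846496608873 466.846496608873 321.2558152565269 242.51792563553568
[[-0.7999, -0.5998, -0.0176, 0.4307], [0.38, -0.5291, 0.7588, -0.2089], [-0.4644, 0.6003, 0.6511, -0.9596], [0.0, 0.0, 0.0, 1.0]]
wrist ['frame', 'fx', 'fy', 'cx', 'cy', 'extrinsics'] 333.7885423247786 333.7885423247786 314.62073457676206 240.24359189814078
[[0.4459, -0.8951, -0.0029, -0.5241], [0.8632, 0.4308, -0.2632, 0.0342], [0.2369, 0.1149, 0.9647, -0.3913], [0.0, 0.0, 0.0, 1.0]]
```

View pics/scene0.png

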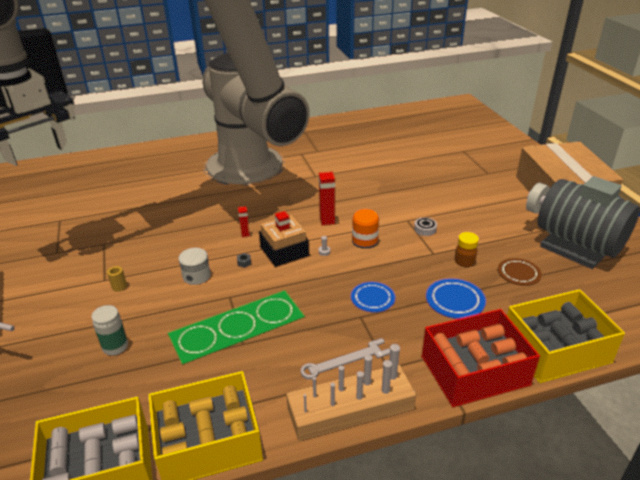

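View pics/side0.png

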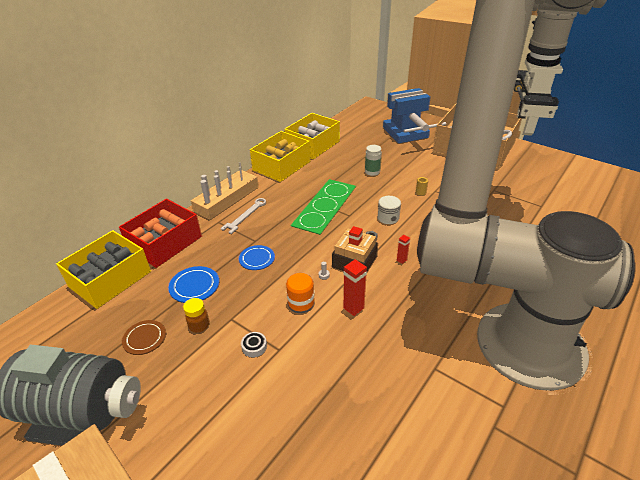

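View pics/wrist0.png

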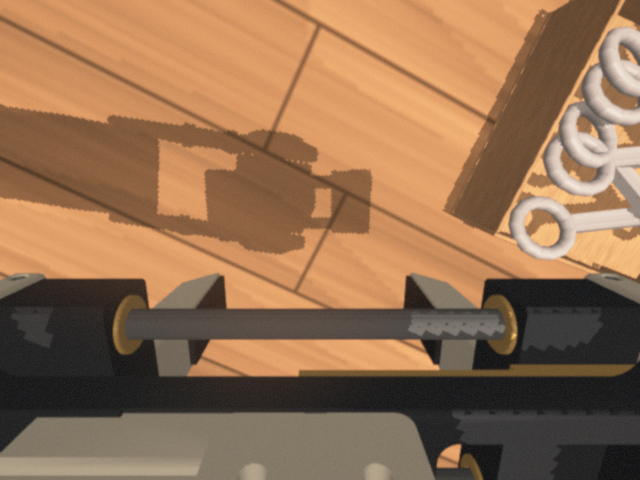

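The scene view shows the bush (117,278), piston (195,265), nut (244,260), crate with the red carton (284,240), filter (365,228), bearing (426,226), jar (467,248), small blue pad (373,296) and mat (237,325). Tall and short red decoys stand at (327,198) and (244,222).

```bash
cat > h.py <<'E'
import numpy as np,cv2
from cell import sensors, read_camera
def ray(c,u,v):
    E=np.array(c["extrinsics"]);R,t=E[:3,:3],E[:3,3]
    u=np.atleast_1d(u).astype(float);v=np.atleast_1d(v).astype(float)
    d=np.stack([(u-c["cx"])/c["fx"],-(v-c["cy"])/c["fy"],-np.ones_like(u)],1)
    return -R.T@t, d@R
def onz(c,u,v,z):
    o,d=ray(c,u,v); return o+d*((z-o[2])/d[:,2])[:,None]
def proj(c,P):
    E=np.array(c["extrinsics"]);p=np.atleast_2d(P)@E[:3,:3].T+E[:3,3]
    return np.stack([c["cx"]+c["fx"]*p[:,0]/-p[:,2],c["cy"]+c["fy"]*-p[:,1]/-p[:,2]],1)
def hsv(c): return cv2.cvtColor(c["frame"],cv2.COLOR_RGB2HSV)
def blobs(m,amin=30):
    n,l,s,ce=cv2.connectedComponentsWithStats(m.astype(np.uint8),connectivity=8)
    return [(l==i,s[i],ce[i]) for i in range(1,n) if s[i][4]>=amin]
def azim(c,m):
    """bisector azimuth + half angle of an upright cylinder's mask"""
    v,u=np.nonzero(m)
    o,d=ray(c,np.r_[u-.5,u+.5],np.r_[v,v]); 
    e=d.mean(0);a0=np.arctan2(e[1],e[0]);a=np.arctan2(d[:,1],d[:,0])-a0
    a=(a+np.pi)%(2*np.pi)-np.pi
    return o,a0+(a.max()+a.min())/2,(a.max()-a.min())/2
def tri(c1,m1,c2,m2):
    o1,a1,h1=azim(c1,m1);o2,a2,h2=azim(c2,m2)
    A=np.array([[np.cos(a1),-np.cos(a2)],[np.sin(a1),-np.sin(a2)]])
    s=np.linalg.solve(A,(o2-o1)[:2]);p=o1[:2]+s[0]*np.array([np.cos(a1),np.sin(a1)])
    return p,2*s[0]*np.sin(h1),2*s[1]*np.sin(h2)
def go(x,y,z,yaw=None):
    s=sensors.observe();p=np.array(s["tool_pos"]);r=np.array(s["tool_rot"])
    from scipy.spatial.transform import Rotation as Ro
    R=Ro.from_euler('xyz',r).as_matrix()
    d=R.T@(np.array([x,y,z])-p)
    tw=0 if yaw is None else -np.degrees((yaw-r[2]+np.pi)%(2*np.pi)-np.pi)
    if yaw is not None: tw=(tw+90)%180-90
    print("t",round(s["time"],2),"pos",np.round(p,4),"rot",np.round(r,3),"q6",round(s["qpos"][5],2),"MOVE",np.round(d,4),"twist",round(tw,1))
E
python3 - <<'E'
from h import *
for n,(a,b,w,h) in {"scene":(90,160,420,220),"side":(190,130,260,240)}.items():
    c=read_camera(n); np.savez(f"{n}0.npz",**c)
    k=800/w if w/h>1.34 else 600/h
    cv2.imwrite(f"pics/{n}0z.png",cv2.resize(c["frame"][b:b+h,a:a+w,::-1],None,fx=k,fy=k,interpolation=cv2.INTER_CUBIC)[:600,:800])
    H=hsv(c)
    for nm,pts in {"scene":[(117,278),(188,268),(195,255),(284,218),(300,228),(366,217),(373,296),(244,317),(426,222)],"side":[(300,284),(388,203),(422,187),(254,343),(258,258),(330,190),(356,230)]}.items():
        if nm==n:
            for u,v in pts: print(n,u,v,H[v,u])
E
```

```text
scene 117 278 [ 20 197 118]
scene 188 268 [24 36 98]
scene 195 255 [ 20  48 207]
scene 284 218 [  2 237 155]
scene 300 228 [ 16 118 224]
scene 366 217 [ 14 255 242]
scene 373 296 [107 217 180]
scene 244 317 [ 67 212 150]
scene 426 222 [15 57 36]
side 300 284 [ 16 255 252]
side 388 203 [ 23  43 233]
side 422 187 [ 20 186 145]
side 254 343 [44 68 41]
side 258 258 [108 196 213]
side 330 190 [ 63 173 184]
side 356 230 [  3 235 238]
```

View pics/scene0z.png

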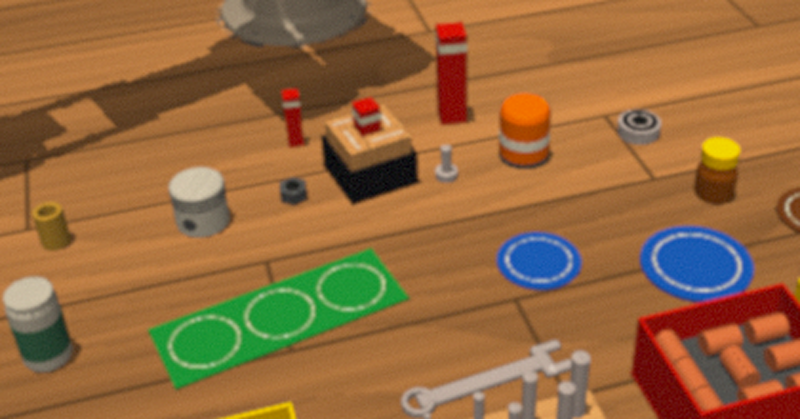

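View pics/side0z.png

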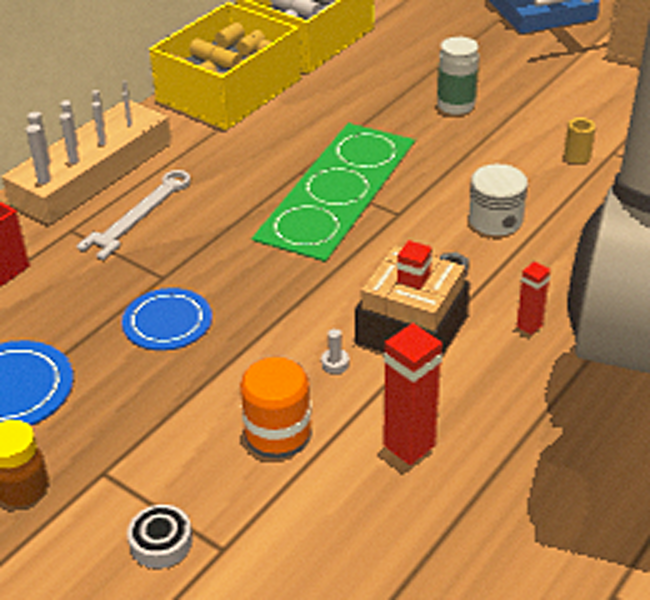

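The zooms confirm the layout. In the side view the piston is at (388,210), the bush at (422,187), the filter at (300,293), the bearing at (254,344) and the carton at (356,235). Next I measure positions.

Run:
```python
from h import *
C={n:dict(np.load(f"{n}0.npz")) for n in ["scene","side"]}
def mk(c,f,box,name):
    H=hsv(c).astype(int);m=f(H[...,0],H[...,1],H[...,2])
    mm=np.zeros(m.shape,bool);a,b,x,y=box;mm[b:y,a:x]=m[b:y,a:x]
    bl=max(blobs(mm,5),key=lambda q:q[1][4]);print(name,bl[1]);return bl[0]
S,D=C["scene"],C["side"]
grey=lambda h,s,v:(s<85)
org=lambda h,s,v:((s>225)&(v>110))|(s<70)
br=lambda h,s,v:(h>=17)&(s>150)
for nm,f,b1,b2,d in [("filter",org,(345,200,385,256),(282,268,318,317),60),("piston",grey,(172,240,217,292),(368,190,405,230),60),("bush",lambda h,s,v:(h>=18)&(s>120),(102,258,132,296),(412,172,432,200),32),("bearing",lambda h,s,v:(s<95)|(v<70),(410,212,442,242),(238,326,272,362),52)]:
    m1=mk(S,f,b1,nm);m2=mk(D,f,b2,nm);p,d1,d2=tri(S,m1,D,m2);print(nm,np.round(p,4),"diam",round(d1,4),round(d2,4),"exp",d)
    for n,c,m in(("scene",S,m1),("side",D,m2)):
        C[n].setdefault("vis",c["frame"].copy());cs,_=cv2.findContours(m.astype(np.uint8),0,1);cv2.drawContours(C[n]["vis"],cs,-1,(255,0,255),1)
# pads and mat
for n,c in C.items():
    H=hsv(c).astype(int)
    blue=(abs(H[...,0]-108)<8)&(H[...,1]>140)
    for m,s,ce in blobs(cv2.morphologyEx(blue.astype(np.uint8),cv2.MORPH_CLOSE,np.ones((5,5))),200):
        if s[1]<230: continue
        cs,_=cv2.findContours(m.astype(np.uint8),0,1);k=max(cs,key=cv2.contourArea)[:,0]
        P=onz(c,k[:,0],k[:,1],.003)[:,:2].astype(np.float32);(x,y),r=cv2.minEnclosingCircle(P)
        M=cv2.fitEllipse(P); print(n,"blue",np.round((x,y,2*r),4),np.round(M[0],4),np.round(M[1],4))
    g=(abs(H[...,0]-64)<8)&(H[...,1]>140)
    for m,s,ce in blobs(cv2.morphologyEx(g.astype(np.uint8),cv2.MORPH_CLOSE,np.ones((7,7))),1000):
        cs,_=cv2.findContours(m.astype(np.uint8),0,1);k=max(cs,key=cv2.contourArea)[:,0]
        P=onz(c,k[:,0],k[:,1],.003)[:,:2].astype(np.float32);r=cv2.minAreaRect(P);print(n,"mat",np.round(r[0],4),np.round(r[1],4),r[2])
    # red top
    red=((H[...,0]<6)|(H[...,0]>174))&(H[...,1]>200)
    for m,s,ce in blobs(red,20):
        if 180<s[1]<300: print(n,"red",s,np.round(ce,1))
    cv2.imwrite(f"pics/{n}_m.png",c["vis"][150:420,:,::-1] if n=="side" else c["vis"][160:340,90:510,::-1])
```

```text
filter [353 209  25  25 510]
filter [286 273  28  40 851]
filter [0.4502 0.1949] diam 0.0569 0.0598 exp 60
piston [179 248  31  36 905]
piston [378 196  23  28 557]
piston [ 0.455  -0.1942] diam 0.0604 0.0612 exp 60
bush [107 266  20  25 349]
bush [416 177  12  18 180]
bush [ 0.4397 -0.3547] diam 0.033 0.033 exp 32
bearing [414 218  23  18 333]
bearing [241 332  26  26 529]
bearing [0.4425 0.3523] diam 0.053 0.0516 exp 52
scene blue [0.6981 0.2954 0.117 ] [0.697 0.295] [0.1105 0.1152]
scene blue [0.6423 0.1397 0.089 ] [0.6422 0.1388] [0.085  0.0859]
scene mat [ 0.6356 -0.1399] [0.0885 0.2465] 11.634085655212402
scene red [320 188  15  37 481] [326.9 206. ]
scene red [238 206   9   7  50] [241.9 209.2]
scene red [276 212  13   9  86] [281.7 215.7]
scene red [239 217  10  19 133] [244.1 225.7]
scene red [277 225  12   5  40] [283. 227.]
side blue [0.6395 0.137  0.0916] [0.6395 0.1374] [0.0866 0.0886]
side blue [0.6969 0.293  0.12  ] [0.698  0.2915] [0.1114 0.1177]
side mat [ 0.633  -0.1417] [0.0893 0.2522] 11.4744291305542
side red [ 119  199   83   69 2370] [164.  232.4]
side red [349 226  13  11  96] [355.1 231.3]
side red [399 235  11   8  55] [403.9 238.5]
side red [349 238  13   8  56] [354.2 241.2]
side red [397 243  12  21 166] [401.9 253. ]
side red [344 259  23  19 261] [354.9 268.1]
side red [344 276  21  40 644] [353.6 295.3]
```

Run:
```python
from h import *
from scipy.spatial.transform import Rotation as Ro
S=dict(np.load("scene0.npz"));D=dict(np.load("side0.npz"))
print("nut",onz(S,244,260,.008),onz(D,372,240,.016))
print("tall base",onz(S,328,222,0),"short base",onz(S,245,234,0),"stud",onz(S,324,251,0))
print("jar",onz(S,467,242,.06))
print("carton top",onz(S,282,215.5,.1),onz(D,355.5,231,.1))
H=hsv(S)
c=read_camera("wrist");s=sensors.observe()
E=np.array(c["extrinsics"]);o=-E[:3,:3].T@E[:3,3];R=Ro.from_euler('xyz',s["tool_rot"]).as_matrix()
print("cam in tool",np.round(R.T@(o-s["tool_pos"]),4),"view dir tool",np.round(R.T@(-E[2,:3]),3),"right",np.round(R.T@E[0,:3],3))
```

```text
nut [[ 0.44717754 -0.08669195  0.008     ]] [[ 0.43138057 -0.07415524  0.016     ]]
tall base [[0.3549056  0.13775244 0.        ]] short base [[ 0.33940427 -0.06314602  0.        ]] stud [[0.4621605  0.09310786 0.        ]]
jar [[0.60418012 0.36478705 0.06      ]]
carton top [[0.43891901 0.0068866  0.1       ]] [[0.43078722 0.00722203 0.1       ]]
cam in tool [-0.0707 -0.1338  0.0003] view dir tool [ 0.263  0.965 -0.001] right [-0.001  0.002  1.   ]
```

```bash
python3 -c "
from h import *
go(.455,-.194,.2)"
```

```text
t 0.3 pos [ 0.2335 -0.4701  0.2515] rot [-1.571  0.    -2.681] q6 -0.15 MOVE [-0.3212  0.0516 -0.1488] twist 0
```

{"method": "send_rows", "body": {"motion": [[[-0.321,0.051,-0.149,0],[-0.321,0.051,-0.149,0],[-0.321,0.051,-0.149,0],[-0.321,0.051,-0.149,0],[-0.321,0.051,-0.149,0],[-0.321,0.051,-0.149,0],[-0.321,0.051,-0.149,0],[-0.321,0.051,-0.149,0]]], "gripper": 1}}

```text
time: 1.1
tool_pos: [0.4566, -0.1898, 0.1998]
tool_rot: [-1.573, 0.001, -2.676]
contact_force: [-0.5, -0.4, -0.1]
opening: 0.0918
```

{"method": "send_rows", "body": {"motion": [[[0,0,0,0],[0,0,0,0]]]}}

```text
time: 1.3
tool_pos: [0.4563, -0.1902, 0.1998]
tool_rot: [-1.573, 0.0, -2.675]
contact_force: [0.4, -0.2, -0.4]
opening: 0.0917
```

```bash
cat > snap.py <<'E'
import sys
from h import *
c=read_camera(sys.argv[1]); np.savez(f"{sys.argv[2]}.npz",**c); cv2.imwrite(f"pics/{sys.argv[2]}.png",c["frame"][:,:,::-1])
E
python3 snap.py wrist w1; python3 -c "
from h import *
go(.455,-.194,.2)"
```

```text
t 1.35 pos [ 0.4561 -0.1908  0.2   ] rot [-1.573  0.    -2.677] q6 0.55 MOVE [ 0.0024 -0.      0.0024] twist 0
```

View pics/w1.png

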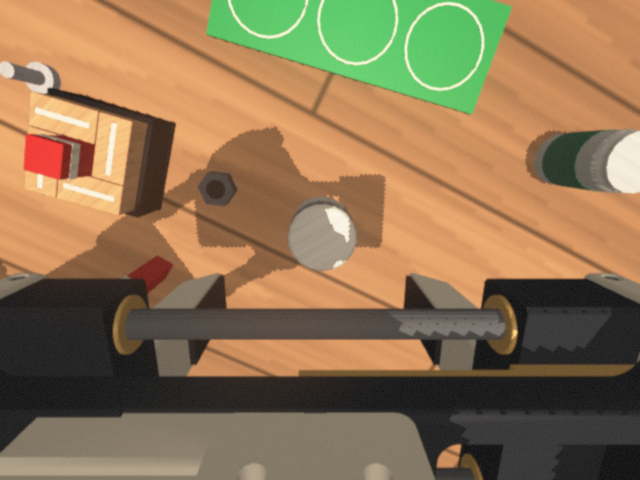

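The wrist view shows the piston top at (323,235), the nut at (217,188), the crate at (95,150) and the mat at the top. I'll measure the piston here.

```bash
cat >> h.py <<'E'
def topc(c,m,z):
    cs,_=cv2.findContours(m.astype(np.uint8),0,1);k=max(cs,key=cv2.contourArea)[:,0]
    P=onz(c,k[:,0],k[:,1],z)[:,:2].astype(np.float32);(x,y),r=cv2.minEnclosingCircle(P);e=cv2.fitEllipse(P)
    return np.round((x,y,2*r),4),np.round(e[0],4),np.round(e[1],4)
def box(m,b):
    o=np.zeros(m.shape,np.uint8);o[b[1]:b[3],b[0]:b[2]]=m[b[1]:b[3],b[0]:b[2]]
    bl=blobs(cv2.morphologyEx(o,cv2.MORPH_OPEN,np.ones((3,3))),20)
    return max(bl,key=lambda q:q[1][4])[0]
E
python3 - <<'E'
from h import *
c=dict(np.load("w1.npz"));H=hsv(c).astype(int)
for t in (60,80,100):
    m=box((H[...,1]<t),(275,185,370,282));v,u=np.nonzero(m);print(t,u.min(),u.max(),v.min(),v.max(),topc(c,m,.055))
vis=c["frame"].copy();cs,_=cv2.findContours(m.astype(np.uint8),0,1);cv2.drawContours(vis,cs,-1,(255,0,255),1)
cv2.imwrite("pics/w1m.png",cv2.resize(vis[170:300,250:400,::-1],None,fx=4,fy=4))
print("proj expected",proj(c,[[.455,-.194,.055]]))
E
```

```text
60 289 355 198 269 (array([ 0.4587, -0.1951,  0.0642]), array([ 0.4582, -0.1955]), array([0.0566, 0.0633]))
80 288 355 197 269 (array([ 0.4587, -0.195 ,  0.0654]), array([ 0.4581, -0.1954]), array([0.0576, 0.0645]))
100 288 356 196 270 (array([ 0.4585, -0.1948,  0.0663]), array([ 0.4581, -0.1955]), array([0.0585, 0.0656]))
proj expected [[318.34491081 237.46834993]]
```

View pics/w1m.png

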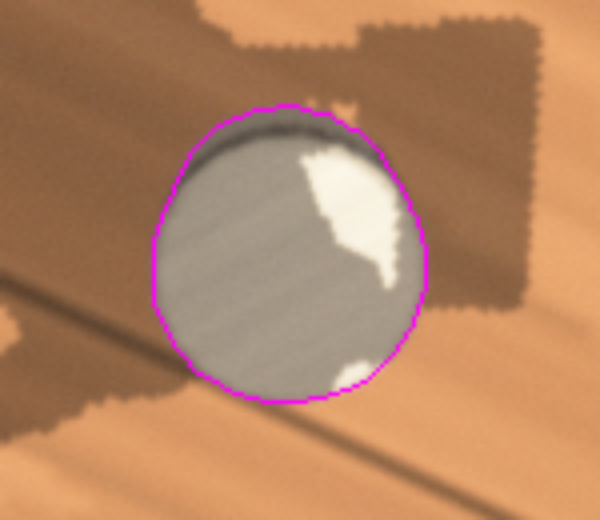

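Run:
```python
from h import *
c=dict(np.load("w1.npz"))
P=onz(c,[322.5,288.3,356.7,322.5,322.5],[236.6,236.6,236.6,270.7,202.5],.055);print(np.round(P,4),np.linalg.norm(P[1]-P[2]),np.linalg.norm(P[3]-P[4]))
x,y=P[0][:2]
go(x,y,.0335)
```

```text
[[ 0.4573 -0.1968  0.055 ]
 [ 0.444  -0.1705  0.055 ]
 [ 0.4706 -0.2232  0.055 ]
 [ 0.4295 -0.2111  0.055 ]
 [ 0.4836 -0.1833  0.055 ]] 0.059012259121270214 0.06086302781601883
t 1.35 pos [ 0.4561 -0.1908  0.2   ] rot [-1.573  0.    -2.677] q6 0.55 MOVE [0.0017 0.1665 0.0063] twist 0
```

{"method": "send_rows", "body": {"motion": [[[0.0017,0.04,0.0063,0],[0.0017,0.09,0.0063,0],[0.0017,0.13,0.0063,0],[0.0017,0.155,0.0063,0],[0.0017,0.1665,0.0063,0],[0.0017,0.1665,0.0063,0],[0.0017,0.1665,0.0063,0]]]}}

```text
time: 2.05
tool_pos: [0.4577, -0.198, 0.0346]
tool_rot: [-1.571, 0.001, -2.678]
contact_force: [0.1, -0.2, -0.0]
opening: 0.0919
```

{"method": "send_rows", "body": {"motion": [[[0,0,0,0],[0,0,0,0],[0,0,0,0],[0,0,0,0],[0,0,0,0],[0,0,0,0]]], "gripper": 0, "grip_force": 20}}

```text
time: 2.65
tool_pos: [0.4575, -0.1975, 0.0349]
tool_rot: [-1.572, 0.001, -2.678]
contact_force: [-1.7, 2.9, 6.6]
opening: 0.0595
```

{"method": "send_rows", "body": {"motion": [[[0,-0.04,0,0],[0,-0.09,0,0],[0,-0.14,0,0],[0,-0.165,0,0],[0,-0.165,0,0],[0,-0.165,0,0]]]}}

```text
time: 3.25
tool_pos: [0.4568, -0.1974, 0.1988]
tool_rot: [-1.573, 0.0, -2.678]
contact_force: [0.9, -0.5, -4.2]
opening: 0.0592
```

```bash
python3 -c "
from h import *
go(.55,.092,.2)"
```

```text
t 3.25 pos [ 0.4568 -0.1974  0.1988] rot [-1.573  0.    -2.678] q6 0.54 MOVE [-0.2128 -0.0007 -0.2171] twist 0
```

{"method": "send_rows", "body": {"motion": [[[-0.03,0,-0.03,0],[-0.06,0,-0.06,0],[-0.09,0,-0.09,0],[-0.12,0,-0.12,0],[-0.15,0,-0.15,0],[-0.18,0,-0.185,0],[-0.205,0,-0.21,0],[-0.213,0,-0.217,0]]]}}

```text
time: 4.05
tool_pos: [0.5494, 0.0954, 0.196]
tool_rot: [-1.576, -0.004, -2.674]
contact_force: [0.1, -0.3, -3.2]
opening: 0.0591
```

{"method": "send_rows", "body": {"motion": [[[0,0,0,0],[0,0,0,0],[0,0,0,0]]]}}

```text
time: 4.35
tool_pos: [0.5488, 0.094, 0.195]
tool_rot: [-1.577, -0.006, -2.675]
contact_force: [0.3, -0.0, -2.7]
opening: 0.059
```

```bash
python3 snap.py wrist w2
python3 - <<'E'
from h import *
c=dict(np.load("w2.npz"));H=hsv(c).astype(int)
b=((abs(H[...,0]-108)<10)&(H[...,1]>140)).astype(np.uint8)
for m,s,ce in blobs(cv2.morphologyEx(b,cv2.MORPH_CLOSE,np.ones((7,7))),500): print(s,ce,topc(c,m,.003))
go(.641,.138,.08)
E
```

```text
[ 124    0  119   39 3300] [184.67636364  15.46242424] (array([0.6679, 0.2802, 0.1002]), array([0.6582, 0.2746]), array([0.0298, 0.1059]))
[ 271   63   95  101 7579] [318.0988257  112.99656947] (array([0.6385, 0.1369, 0.0882]), array([0.6386, 0.1373]), array([0.0859, 0.0867]))
t 4.4 pos [0.549  0.094  0.1955] rot [-1.576 -0.005 -2.676] q6 1.13 MOVE [-0.1026  0.1149  0.0026] twist 0
```

View pics/w2.png

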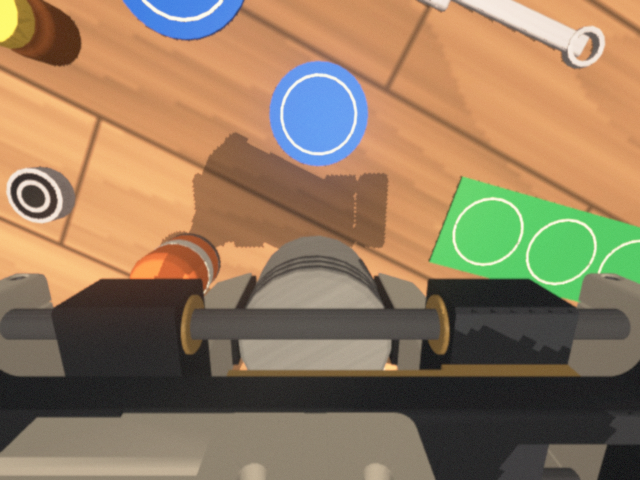

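{"method": "send_rows", "body": {"motion": [[[-0.02,0.005,0,0],[-0.05,0.02,0,0],[-0.075,0.05,0.002,0],[-0.095,0.08,0.0035,0],[-0.101,0.1,0.0035,0],[-0.101,0.115,0.0035,0],[-0.101,0.115,0.0035,0],[-0.101,0.115,0.0035,0]]]}}

```text
time: 5.2
tool_pos: [0.64, 0.1357, 0.0807]
tool_rot: [-1.576, -0.005, -2.677]
contact_force: [-0.3, -0.4, -1.8]
opening: 0.059
```

```bash
python3 snap.py wrist w3;python3 snap.py side s3; python3 snap.py scene c3;python3 -c "
from h import *
go(.6393,.1373,.0385)"
```

```text
t 5.35 pos [0.6407 0.1362 0.0818] rot [-1.575 -0.003 -2.676] q6 1.19 MOVE [ 0.0006  0.0433 -0.0014] twist 0
```

View pics/s3.png

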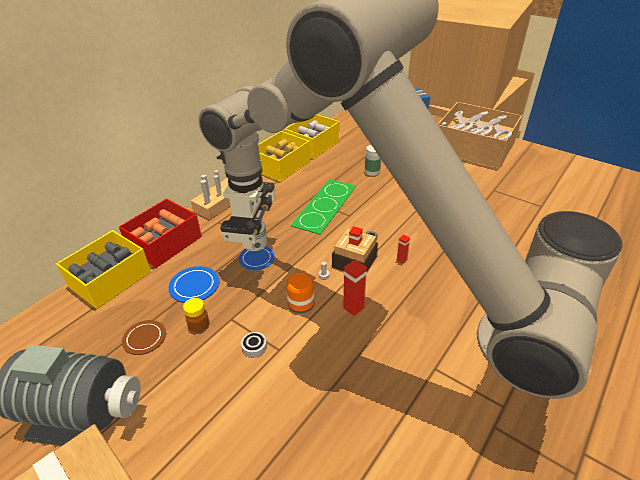

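The side view shows the piston held above the small blue pad at (257,255). I'll lower it.

{"method": "send_rows", "body": {"motion": [[[0.0005,0.015,-0.0015,0],[0.0005,0.03,-0.0015,0],[0.0005,0.038,-0.0015,0],[0.0005,0.042,-0.0015,0],[0.0005,0.044,-0.0015,0],[0.0005,0.044,-0.0015,0],[0.0005,0.044,-0.0015,0]]]}}

```text
time: 6.05
tool_pos: [0.6398, 0.1375, 0.0382]
tool_rot: [-1.575, -0.001, -2.676]
contact_force: [-0.2, -0.8, -3.1]
opening: 0.0594
```

```bash
python3 -c "
from h import *
go(.6393,.1373,.038);print(sensors.observe()['contact_force'])"
```

```text
t 6.05 pos [0.6398 0.1375 0.0382] rot [-1.575e+00 -1.000e-03 -2.676e+00] q6 1.2 MOVE [ 0.0006  0.0002 -0.0001] twist 0
[-0.21357336 -0.80450151 -3.09812517]
```

{"method": "send_rows", "body": {"motion": [[[0,0.0008,0,0],[0,0.0015,0,0],[0,0.0015,0,0]]]}}

```text
time: 6.35
tool_pos: [0.64, 0.1376, 0.0379]
tool_rot: [-1.574, -0.001, -2.676]
contact_force: [-4.2, -0.9, 7.1]
opening: 0.0594
```

{"method": "send_rows", "body": {"motion": [[[0,0,0,0],[0,0,0,0],[0,0,0,0],[0,0,0,0],[0,0,0,0]]], "gripper": 1}}

```text
time: 6.85
tool_pos: [0.64, 0.1376, 0.0378]
tool_rot: [-1.574, -0.001, -2.676]
contact_force: [-1.4, -0.1, -0.9]
opening: 0.0909
```

{"method": "send_rows", "body": {"motion": [[[0,-0.03,0,0],[0,-0.07,0,0],[0,-0.12,0,0],[0,-0.15,0,0],[0,-0.15,0,0],[0,-0.15,0,0],[0,-0.15,0,0]]]}}

```text
time: 7.55
tool_pos: [0.6395, 0.137, 0.186]
tool_rot: [-1.575, -0.004, -2.676]
contact_force: [-0.3, 0.2, 0.4]
opening: 0.0921
```

```bash
python3 snap.py wrist w4; python3 -c "
from h import *
go(.443,.352,.2)
c=dict(np.load('w4.npz'));H=hsv(c).astype(int)
b=((abs(H[...,0]-108)<10)&(H[...,1]>140)).astype(np.uint8)
for m,s,ce in blobs(cv2.morphologyEx(b,cv2.MORPH_CLOSE,np.ones((7,7))),500): print(s,ce,topc(c,m,.003))"
```

```text
t 7.6 pos [0.6395 0.137  0.1857] rot [-1.576 -0.004 -2.676] q6 1.2 MOVE [ 0.0791 -0.0126 -0.2804] twist 0
[  117    14   135   145 15157] [184.03734248  85.83835851] (array([0.6947, 0.2939, 0.1178]), array([0.6951, 0.294 ]), array([0.1156, 0.1166]))
```

View pics/w4.png

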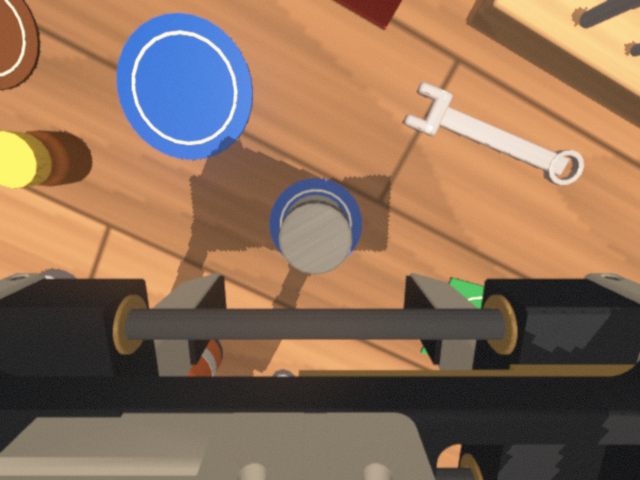

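Run:
```python
from h import *
c=dict(np.load("w4.npz"))
cv2.imwrite("pics/w4z.png",cv2.resize(c["frame"][165:285,255:375,::-1],None,fx=5,fy=5,interpolation=cv2.INTER_CUBIC))
H=hsv(c).astype(int)
m=box((H[...,1]<70),(262,196,372,280));v,u=np.nonzero(m);print(u.min(),u.max(),v.min(),v.max())
vis=c["frame"].copy()
P=onz(c,[315.8],[236.5],.058);print(P)
for z,r,col,xy in((.058,.03,(255,0,255),P[0][:2]),(.003,.045,(255,255,0),(.6386,.137)),(.003,.034,(255,0,0),(.6386,.137))):
    t=np.linspace(0,6.283,200);q=proj(c,np.c_[xy[0]+r*np.cos(t),xy[1]+r*np.sin(t),z+0*t])
    for a,b in q: 
        vis[int(round(b)),int(round(a))]=col
cv2.imwrite("pics/w4z.png",cv2.resize(vis[165:285,255:375,::-1],None,fx=5,fy=5,interpolation=cv2.INTER_NEAREST))
```

```text
278 351 196 272
[[0.64131307 0.13756312 0.058     ]]
```

View pics/w4z.png

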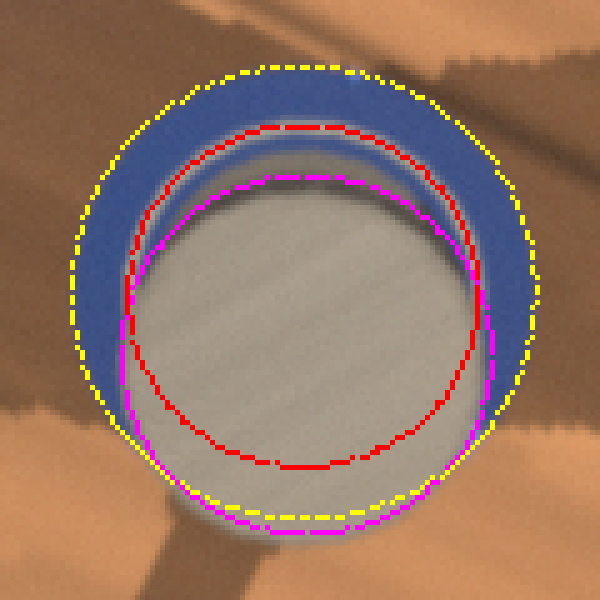

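The piston top is concentric with the pad ring to about 1.5 mm. Next is the bearing.

{"method": "send_rows", "body": {"motion": [[[0.01,-0.012,-0.035,0],[0.02,-0.012,-0.075,0],[0.032,-0.012,-0.12,0],[0.044,-0.012,-0.16,0],[0.056,-0.012,-0.2,0],[0.068,-0.012,-0.24,0],[0.078,-0.012,-0.275,0],[0.079,-0.012,-0.28,0]]]}}

```text
time: 8.4
tool_pos: [0.4399, 0.354, 0.1981]
tool_rot: [-1.576, -0.008, -2.672]
contact_force: [0.1, -0.3, -0.3]
opening: 0.092
```

{"method": "send_rows", "body": {"motion": [[[0,0,0,0],[0,0,0,0]]]}}

```text
time: 8.6
tool_pos: [0.4398, 0.3536, 0.1971]
tool_rot: [-1.576, -0.009, -2.672]
contact_force: [-0.2, -0.7, -0.2]
opening: 0.0918
```

```bash
python3 snap.py wrist w5
python3 - <<'E'
from h import *
c=dict(np.load("w5.npz"));H=hsv(c).astype(int)
m=box((H[...,1]<95)|(H[...,2]<45),(250,170,390,278));v,u=np.nonzero(m);print(u.min(),u.max(),v.min(),v.max(),topc(c,m,.018))
vis=c["frame"].copy()
xy=topc(c,m,.018)[1]
t=np.linspace(0,6.283,200);q=proj(c,np.c_[xy[0]+.026*np.cos(t),xy[1]+.026*np.sin(t),.018+0*t])
for a,b in q: vis[int(round(b)),int(round(a))]=(255,0,255)
cv2.imwrite("pics/w5z.png",cv2.resize(vis[160:300,240:400,::-1],None,fx=4,fy=4,interpolation=cv2.INTER_NEAREST))
go(xy[0],xy[1],.028)
E
```

```text
308 361 187 241 (array([0.4555, 0.342 , 0.0539]), array([0.4557, 0.3419]), array([0.0508, 0.0526]))
t 8.65 pos [0.4404 0.3533 0.1973] rot [-1.576 -0.009 -2.673] q6 1.64 MOVE [-0.0101  0.1692  0.018 ] twist 0
```

View pics/w5z.png

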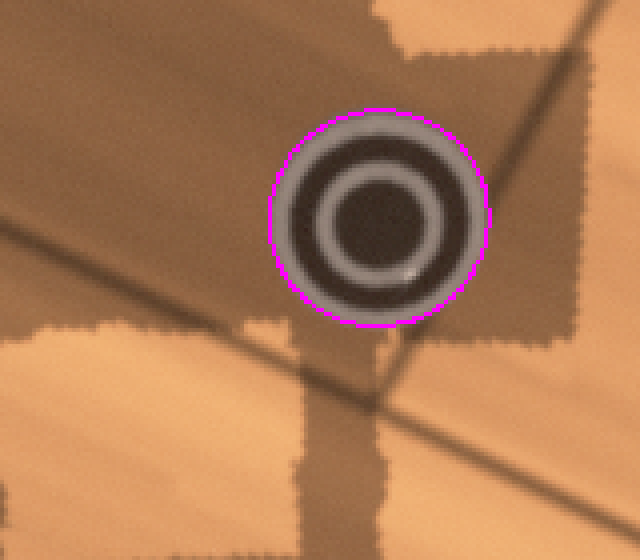

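Run:
```python
from h import *
S=dict(np.load("scene0.npz"));D=dict(np.load("side0.npz"))
print(proj(S,[.4557,.3419,.018]),proj(D,[.4557,.3419,.018]),proj(S,[.4425,.3523,.018]),proj(D,[.4425,.3523,.018]))
print(onz(S,426,223.3,.018),onz(D,254,342,.018))
```

```text
[[424.27303404 222.75500388]] [[253.12559501 341.79050106]] [[425.83890624 218.96215061]] [[254.3724239  348.30791115]]
[[0.45903899 0.34471061 0.018     ]] [[0.45388817 0.34123093 0.018     ]]
```

Casting onto the plane at the known height agrees with the wrist value (0.456, 0.342). The two-view bearing estimate was ill-conditioned. I'll descend on the wrist value.

{"method": "send_rows", "body": {"motion": [[[-0.01,0.03,0.018,0],[-0.01,0.075,0.018,0],[-0.01,0.12,0.018,0],[-0.01,0.15,0.018,0],[-0.01,0.164,0.018,0],[-0.01,0.167,0.018,0],[-0.01,0.167,0.018,0],[-0.01,0.167,0.018,0]]]}}

```text
time: 9.45
tool_pos: [0.4569, 0.3423, 0.0318]
tool_rot: [-1.576, -0.006, -2.673]
contact_force: [0.3, -0.6, -0.3]
opening: 0.0921
```

```bash
python3 -c "
from h import *
go(.4557,.3419,.028,-2.676)"
```

```text
t 9.45 pos [0.4569 0.3423 0.0318] rot [-1.576 -0.006 -2.673] q6 1.6 MOVE [ 0.0012  0.0038 -0.0002] twist 0.2
```

{"method": "send_rows", "body": {"motion": [[[0.001,0.002,0,0],[0.001,0.004,0,0],[0.001,0.004,0,0]]]}}

```text
time: 9.75
tool_pos: [0.4561, 0.3419, 0.0283]
tool_rot: [-1.576, -0.005, -2.673]
contact_force: [0.4, 0.5, 0.3]
opening: 0.0916
```

{"method": "send_rows", "body": {"motion": [[[0,0,0,0],[0,0,0,0],[0,0,0,0],[0,0,0,0],[0,0,0,0],[0,0,0,0]]], "gripper": 0, "grip_force": 15}}

```text
time: 10.35
tool_pos: [0.4561, 0.3419, 0.0282]
tool_rot: [-1.576, -0.005, -2.673]
contact_force: [1.2, -0.0, 0.1]
opening: 0.0513
```

{"method": "send_rows", "body": {"motion": [[[0,-0.03,0,0],[0,-0.07,0,0],[0,-0.12,0,0],[0,-0.15,0,0],[0,-0.15,0,0],[0,-0.15,0,0]]]}}

```text
time: 10.95
tool_pos: [0.4569, 0.3414, 0.1781]
tool_rot: [-1.576, -0.005, -2.673]
contact_force: [-0.8, -0.1, -3.4]
opening: 0.0515
```

```bash
python3 -c "
from h import *
go(.640,.1376,.18,-2.676)"
```

```text
t 10.95 pos [0.4569 0.3414 0.1781] rot [-1.576 -0.005 -2.673] q6 1.6 MOVE [-0.0713 -0.0036  0.2646] twist 0.2
```

{"method": "send_rows", "body": {"motion": [[[-0.01,0,0.035,0.2],[-0.02,0,0.075,0.2],[-0.03,0,0.115,0.2],[-0.042,0,0.155,0.2],[-0.054,0,0.2,0.2],[-0.065,0,0.24,0.2],[-0.07,0,0.26,0.2],[-0.071,0,0.265,0.2]]]}}

```text
time: 11.75
tool_pos: [0.6402, 0.1344, 0.173]
tool_rot: [-1.577, -0.009, -2.68]
contact_force: [-0.4, 0.8, -1.9]
opening: 0.0518
```

{"method": "send_rows", "body": {"motion": [[[0,0,0,0],[0,0,0,0],[0,0,0,0]]]}}

```text
time: 12.05
tool_pos: [0.6392, 0.1355, 0.1724]
tool_rot: [-1.578, -0.011, -2.678]
contact_force: [0.2, -0.3, -2.1]
opening: 0.0514
```

```bash
python3 snap.py wrist w6; python3 -c "
from h import *
go(.640,.1376,.100,-2.676)"
```

```text
t 12.1 pos [0.6395 0.1356 0.1728] rot [-1.578 -0.01  -2.678] q6 1.2 MOVE [-0.0021  0.0728 -0.0011] twist -0.1
```

View pics/w6.png

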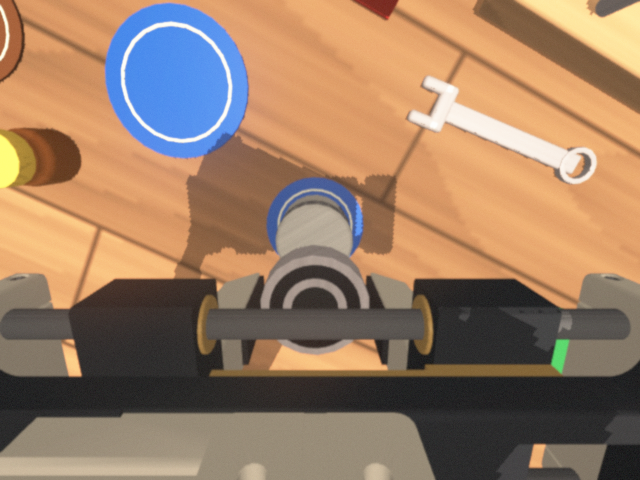

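Run:
```python
from h import *
c=dict(np.load("w6.npz"));vis=c["frame"].copy()
x,y,z=.6395,.1356,.1728
t=np.linspace(0,6.283,300)
for r,zz,xy,col in((.026,z-.010,(x,y),(255,0,255)),(.03,.058,(.640,.1376),(255,0,0))):
    for a,b in proj(c,np.c_[xy[0]+r*np.cos(t),xy[1]+r*np.sin(t),zz+0*t]): vis[int(round(b)),int(round(a))]=col
cv2.imwrite("pics/w6z.png",cv2.resize(vis[170:370,220:420,::-1],None,fx=3,fy=3,interpolation=cv2.INTER_NEAREST))
```

```text
(no output)
```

View pics/w6z.png

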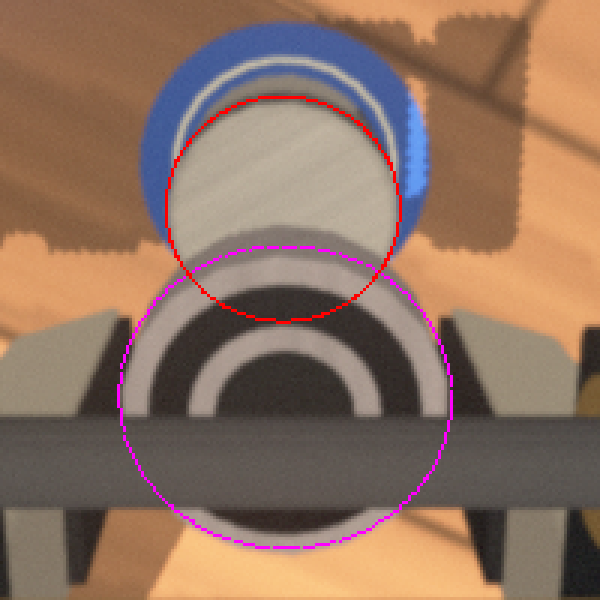

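Both predicted circles fit. I'll lower the bearing onto the piston.

{"method": "send_rows", "body": {"motion": [[[-0.002,0.02,-0.001,0],[-0.002,0.05,-0.001,0],[-0.002,0.07,-0.001,0],[-0.002,0.08,-0.001,0],[-0.002,0.082,-0.001,0],[-0.002,0.082,-0.001,0],[-0.002,0.082,-0.001,0]]]}}

```text
time: 12.8
tool_pos: [0.6406, 0.1377, 0.0923]
tool_rot: [-1.577, -0.008, -2.678]
contact_force: [0.0, -0.7, -1.6]
opening: 0.0516
```

```bash
python3 -c "
from h import *
go(.640,.1376,.0862,-2.676)"
```

```text
t 12.8 pos [0.6406 0.1377 0.0923] rot [-1.577 -0.008 -2.678] q6 1.2 MOVE [ 0.0005  0.0061 -0.0001] twist -0.1
```

{"method": "send_rows", "body": {"motion": [[[0,0.002,0,0],[0,0.004,0,0],[0,0.0055,0,0],[0,0.0055,0,0]]]}}

```text
time: 13.2
tool_pos: [0.6403, 0.1377, 0.0865]
tool_rot: [-1.577, -0.008, -2.678]
contact_force: [-0.0, 0.4, -1.5]
opening: 0.0518
```

{"method": "send_rows", "body": {"motion": [[[0,0.0006,0,0],[0,0.0012,0,0],[0,0.0012,0,0]]]}}

```text
time: 13.5
tool_pos: [0.6405, 0.1377, 0.0862]
tool_rot: [-1.577, -0.007, -2.678]
contact_force: [-2.3, -1.0, 4.9]
opening: 0.0517
```

{"method": "send_rows", "body": {"motion": [[[0,0,0,0],[0,0,0,0],[0,0,0,0],[0,0,0,0],[0,0,0,0]]], "gripper": 1}}

```text
time: 14.0
tool_pos: [0.6405, 0.1377, 0.0861]
tool_rot: [-1.577, -0.008, -2.678]
contact_force: [0.1, 0.5, 0.2]
opening: 0.0871
```

{"method": "send_rows", "body": {"motion": [[[0,-0.02,0,0],[0,-0.06,0,0],[0,-0.1,0,0],[0,-0.12,0,0],[0,-0.12,0,0],[0,-0.12,0,0]]]}}

```text
time: 14.6
tool_pos: [0.6413, 0.1374, 0.2055]
tool_rot: [-1.577, -0.008, -2.678]
contact_force: [0.5, -0.4, -1.0]
opening: 0.0922
```

```bash
python3 snap.py wrist w7
python3 - <<'E'
from h import *
c=dict(np.load("w7.npz"));vis=c["frame"].copy()
t=np.linspace(0,6.283,300)
for r,zz,xy,col in((.026,.076,(.6404,.1377),(255,0,255)),(.03,.058,(.640,.1376),(255,0,0))):
    for a,b in proj(c,np.c_[xy[0]+r*np.cos(t),xy[1]+r*np.sin(t),zz+0*t]): vis[int(round(b)),int(round(a))]=col
cv2.imwrite("pics/w7z.png",cv2.resize(vis[150:300,240:400,::-1],None,fx=4,fy=4,interpolation=cv2.INTER_NEAREST))
S=dict(np.load("scene0.npz"));D=dict(np.load("side0.npz"))
print("filter top",onz(S,365.5,216,.072),onz(D,300,281,.072))
go(.45,.195,.22,-2.676)
E
```

```text
filter top [[0.45975605 0.19156163 0.072     ]] [[0.45169083 0.19003212 0.072     ]]
t 14.65 pos [0.6409 0.1374 0.2044] rot [-1.578 -0.01  -2.678] q6 1.2 MOVE [ 0.1451 -0.0131 -0.137 ] twist -0.1
```

View pics/w7z.png

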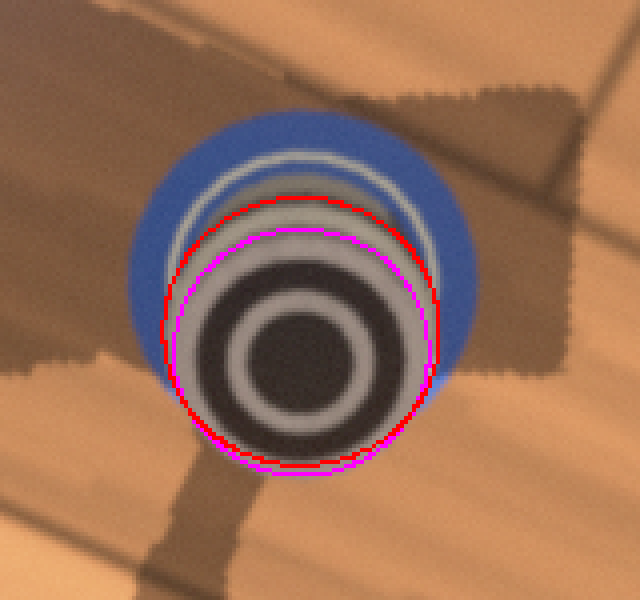

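The bearing lies flat and centred on the piston within about 2 mm. Now the filter.

{"method": "send_rows", "body": {"motion": [[[0.03,-0.01,-0.03,0],[0.06,-0.012,-0.06,0],[0.09,-0.012,-0.09,0],[0.12,-0.012,-0.11,0],[0.14,-0.012,-0.13,0],[0.145,-0.012,-0.134,0],[0.145,-0.012,-0.134,0],[0.145,-0.012,-0.134,0]]]}}

```text
time: 15.45
tool_pos: [0.4524, 0.1921, 0.2183]
tool_rot: [-1.578, -0.01, -2.678]
contact_force: [0.5, 0.7, 0.9]
opening: 0.0917
```

```bash
python3 snap.py wrist w8
python3 - <<'E'
from h import *
c=dict(np.load("w8.npz"));vis=c["frame"].copy()
t=np.linspace(0,6.283,300)
xy=(.454,.191)
for a,b in proj(c,np.c_[xy[0]+.03*np.cos(t),xy[1]+.03*np.sin(t),.072+0*t]): vis[int(round(b)),int(round(a))]=(255,0,255)
cv2.imwrite("pics/w8z.png",vis[:,:,::-1])
go(.454,.191,.22,-2.676)
E
```

```text
t 15.5 pos [0.4525 0.192  0.2183] rot [-1.578 -0.01  -2.679] q6 1.35 MOVE [-0.0008 -0.0017  0.0016] twist -0.1
```

View pics/w8z.png

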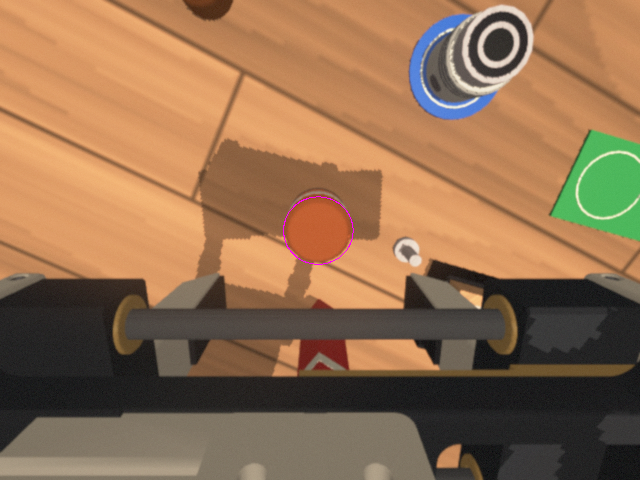

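The filter sits exactly on the predicted circle at (318,230). I'll descend.

{"method": "send_rows", "body": {"motion": [[[-0.001,0.03,0.0015,0],[-0.001,0.075,0.0015,0],[-0.001,0.12,0.0015,0],[-0.001,0.15,0.0015,0],[-0.001,0.168,0.0015,0],[-0.001,0.171,0.0015,0],[-0.001,0.171,0.0015,0],[-0.001,0.171,0.0015,0]]]}}

```text
time: 16.3
tool_pos: [0.4532, 0.1914, 0.0481]
tool_rot: [-1.577, -0.008, -2.679]
contact_force: [-0.7, 0.4, -0.1]
opening: 0.0918
```

{"method": "send_rows", "body": {"motion": [[[0,0,0,0],[0,0,0,0],[0,0,0,0],[0,0,0,0],[0,0,0,0],[0,0,0,0]]], "gripper": 0, "grip_force": 20}}

```text
time: 16.9
tool_pos: [0.4533, 0.1914, 0.0484]
tool_rot: [-1.577, -0.008, -2.679]
contact_force: [0.8, -0.5, 3.2]
opening: 0.0599
```

{"method": "send_rows", "body": {"motion": [[[0,-0.03,0,0],[0,-0.07,0,0],[0,-0.12,0,0],[0,-0.15,0,0],[0,-0.17,0,0],[0,-0.17,0,0],[0,-0.17,0,0]]]}}

```text
time: 17.6
tool_pos: [0.4544, 0.1909, 0.2173]
tool_rot: [-1.577, -0.009, -2.679]
contact_force: [-0.3, -0.2, -3.2]
opening: 0.0597
```

```bash
python3 -c "
from h import *
go(.52,-.11,.21,-2.676)"
```

```text
t 17.6 pos [0.4544 0.1909 0.2173] rot [-1.577 -0.009 -2.679] q6 1.35 MOVE [0.0755 0.0061 0.2986] twist -0.2
```

{"method": "send_rows", "body": {"motion": [[[0.01,0,0.035,0],[0.02,0,0.075,0],[0.03,0,0.115,0],[0.04,0,0.155,0],[0.05,0,0.2,0],[0.06,0,0.245,0],[0.07,0,0.285,0],[0.075,0,0.31,0]]]}}

```text
time: 18.4
tool_pos: [0.5249, -0.1227, 0.2133]
tool_rot: [-1.58, -0.013, -2.681]
contact_force: [0.0, 1.3, -2.4]
opening: 0.0596
```

{"method": "send_rows", "body": {"motion": [[[0,0,0,0],[0,0,0,0],[0,0,0,0]]]}}

```text
time: 18.7
tool_pos: [0.5241, -0.1215, 0.2119]
tool_rot: [-1.583, -0.014, -2.68]
contact_force: [0.6, -0.4, -2.3]
opening: 0.0601
```

```bash
python3 snap.py wrist w9
python3 - <<'E'
from h import *
c=dict(np.load("w9.npz"));H=hsv(c).astype(int)
g=(abs(H[...,0]-64)<9)&(H[...,1]>140)
g=cv2.morphologyEx(g.astype(np.uint8),cv2.MORPH_CLOSE,np.ones((7,7)))
for m,s,ce in blobs(g,1000):
    cs,_=cv2.findContours(m.astype(np.uint8),0,1);k=max(cs,key=cv2.contourArea)[:,0]
    P=onz(c,k[:,0],k[:,1],.003)[:,:2].astype(np.float32);r=cv2.minAreaRect(P);print(s,"mat",np.round(r[0],4),np.round(r[1],4),r[2])
# white rings
w=((H[...,1]<110)&(H[...,2]>120)).astype(np.uint8)
gm=cv2.erode(cv2.dilate(g,np.ones((3,3))),np.ones((9,9)))
w&=gm
for m,s,ce in blobs(cv2.dilate(w,np.ones((3,3))),150):
    if min(s[2],s[3])<40: continue
    cs,_=cv2.findContours(m.astype(np.uint8),0,1);k=max(cs,key=cv2.contourArea)[:,0]
    P=onz(c,k[:,0],k[:,1],.003)[:,:2].astype(np.float32);e=cv2.fitEllipse(P);print("ring",s,np.round(ce,1),np.round(e[0],4),np.round(e[1],4))
go(.618,-.0624,.1)
E
```

```text
t 18.75 pos [ 0.5244 -0.1214  0.2124] rot [-1.582 -0.014 -2.68 ] q6 0.74 MOVE [-0.1116  0.111  -0.0099] twist 0
```

View pics/w9.png

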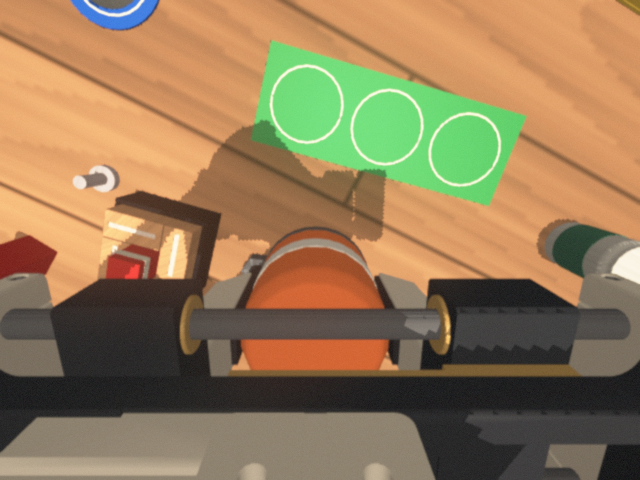

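Run:
```python
from h import *
c=dict(np.load("w9.npz"));H=hsv(c).astype(int)
print(H[150,340],H[60,280],H[130,266])
g=(H[...,0]>50)&(H[...,0]<80)&(H[...,1]>100); g[200:]=g[200:]&(np.arange(640)[None]<520)
g=cv2.morphologyEx(g.astype(np.uint8),cv2.MORPH_CLOSE,np.ones((7,7)))
for m,s,ce in blobs(g,1000):
    cs,_=cv2.findContours(m.astype(np.uint8),0,1);k=max(cs,key=cv2.contourArea)[:,0]
    P=onz(c,k[:,0],k[:,1],.003)[:,:2].astype(np.float32);r=cv2.minAreaRect(P);print(s,"mat",np.round(r[0],4),np.round(r[1],4),r[2])
w=((H[...,1]<110)&(H[...,2]>100)).astype(np.uint8)&cv2.erode(g,np.ones((7,7)))
for m,s,ce in blobs(cv2.dilate(w,np.ones((3,3))),100):
    if min(s[2],s[3])<40: continue
    cs,_=cv2.findContours(m.astype(np.uint8),0,1);k=max(cs,key=cv2.contourArea)[:,0]
    P=onz(c,k[:,0],k[:,1],.003)[:,:2].astype(np.float32);e=cv2.fitEllipse(P);print("ring",s,np.round(ce,1),np.round(e[0],4),np.round(e[1],4))
```

```text
[ 63 124 227] [ 62 123 219] [ 60 121 133]
[  252    41   274   164 25196] mat [ 0.6323 -0.1422] [0.0898 0.2498] 11.535239219665527
ring [ 268   62   78   84 1695] [306.3 103.2] [ 0.6164 -0.0637] [0.0737 0.0738]
ring [ 348   86   77   82 1635] [386.1 126.3] [ 0.6323 -0.1423] [0.0735 0.0739]
ring [ 427  110   76   79 1549] [464.2 148.6] [ 0.6482 -0.2209] [0.0733 0.0738]
```

```bash
python3 -c "
from h import *
go(.6165,-.0637,.09,-2.676)"
```

```text
t 18.75 pos [ 0.5244 -0.1214  0.2124] rot [-1.582 -0.014 -2.68 ] q6 0.74 MOVE [-0.1099  0.121  -0.0093] twist -0.2
```

{"method": "send_rows", "body": {"motion": [[[-0.02,0.005,-0.002,0],[-0.045,0.02,-0.005,0],[-0.07,0.045,-0.007,0],[-0.09,0.075,-0.009,0],[-0.105,0.1,-0.009,0],[-0.11,0.118,-0.009,0],[-0.11,0.118,-0.009,0],[-0.11,0.118,-0.009,0]]]}}

```text
time: 19.55
tool_pos: [0.6166, -0.063, 0.0933]
tool_rot: [-1.582, -0.014, -2.678]
contact_force: [0.1, 0.6, -2.3]
opening: 0.0596
```

```bash
python3 -c "
from h import *
go(.6165,-.0637,.0525,-2.676)"
```

```text
t 19.55 pos [ 0.6166 -0.063   0.0933] rot [-1.582 -0.014 -2.678] q6 0.88 MOVE [-0.0002  0.0408  0.0011] twist -0.1
```

{"method": "send_rows", "body": {"motion": [[[0,0.015,0.001,0],[0,0.03,0.001,0],[0,0.037,0.001,0],[0,0.04,0.001,0],[0,0.041,0.001,0],[0,0.041,0.001,0],[0,0.041,0.001,0]]]}}

```text
time: 20.25
tool_pos: [0.6167, -0.0638, 0.0529]
tool_rot: [-1.581, -0.013, -2.679]
contact_force: [-0.2, -1.0, -2.9]
opening: 0.0597
```

{"method": "send_rows", "body": {"motion": [[[0,0.0008,0,0],[0,0.0012,0,0],[0,0.0012,0,0]]]}}

```text
time: 20.55
tool_pos: [0.6167, -0.0639, 0.0518]
tool_rot: [-1.581, -0.013, -2.679]
contact_force: [0.3, -0.5, -2.4]
opening: 0.0597
```

{"method": "send_rows", "body": {"motion": [[[0,0.0006,0,0],[0,0.0012,0,0],[0,0.0012,0,0]]]}}

```text
time: 20.85
tool_pos: [0.6167, -0.0639, 0.0515]
tool_rot: [-1.581, -0.013, -2.678]
contact_force: [-1.9, -0.3, 4.4]
opening: 0.06
```

{"method": "send_rows", "body": {"motion": [[[0,0,0,0],[0,0,0,0],[0,0,0,0],[0,0,0,0],[0,0,0,0],[0,0,0,0]]], "gripper": 1}}

```text
time: 21.45
tool_pos: [0.6168, -0.0639, 0.0514]
tool_rot: [-1.581, -0.013, -2.678]
contact_force: [-0.7, -0.5, 0.4]
opening: 0.0917
```

{"method": "send_rows", "body": {"motion": [[[0,-0.03,0,0],[0,-0.07,0,0],[0,-0.12,0,0],[0,-0.15,0,0],[0,-0.165,0,0],[0,-0.165,0,0],[0,-0.165,0,0]]]}}

```text
time: 22.15
tool_pos: [0.619, -0.0644, 0.2157]
tool_rot: [-1.581, -0.014, -2.678]
contact_force: [0.7, -0.6, 0.4]
opening: 0.0917
```

```bash
python3 snap.py wrist w10
python3 - <<'E'
from h import *
c=dict(np.load("w10.npz"));vis=c["frame"].copy()
t=np.linspace(0,6.283,300);xy=(.6165,-.0637)
for r,z in((.03,.075),(.034,.003)):
  for a,b in proj(c,np.c_[xy[0]+r*np.cos(t),xy[1]+r*np.sin(t),z+0*t]): vis[int(round(b)),int(round(a))]=(255,0,255)
cv2.imwrite("pics/w10z.png",vis[:,:,::-1])
go(.437,.007,.23)
E
```

```text
t 22.2 pos [ 0.6187 -0.0643  0.2149] rot [-1.582 -0.015 -2.678] q6 0.88 MOVE [ 0.131  -0.0114 -0.1451] twist 0
```

View pics/w10z.png

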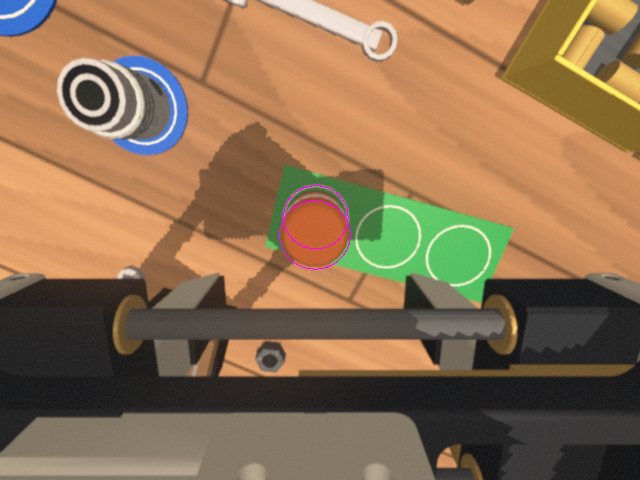

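The filter matches its ring at (316,232). Now to the crate.

{"method": "send_rows", "body": {"motion": [[[0.025,-0.01,-0.028,0],[0.055,-0.02,-0.06,0],[0.085,-0.03,-0.095,0],[0.11,-0.035,-0.125,0],[0.128,-0.035,-0.142,0],[0.131,-0.035,-0.145,0],[0.131,-0.035,-0.145,0],[0.131,-0.035,-0.145,0]]]}}

```text
time: 23.0
tool_pos: [0.4383, 0.0064, 0.253]
tool_rot: [-1.583, -0.015, -2.679]
contact_force: [0.6, -0.2, -0.1]
opening: 0.0918
```

```bash
python3 snap.py wrist w11; python3 -c "
from h import *
go(.437,.007,.25)"
```

```text
t 23.05 pos [0.4384 0.0064 0.253 ] rot [-1.583 -0.015 -2.679] q6 0.95 MOVE [ 0.0009  0.003  -0.0012] twist 0
```

View pics/w11.png

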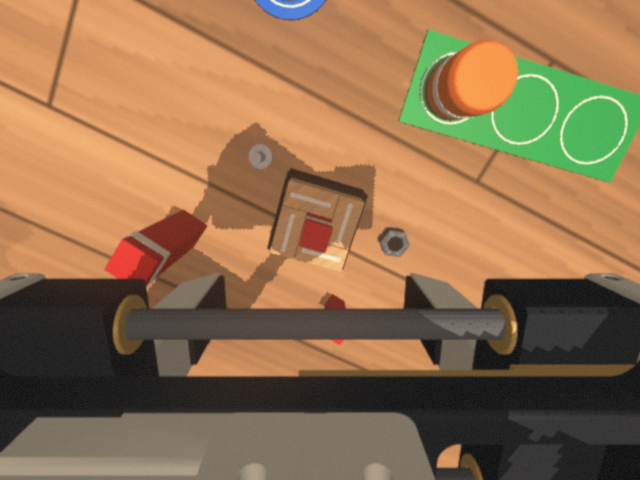

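Run:
```python
from h import *
c=dict(np.load("w11.npz"));H=hsv(c).astype(int)
cv2.imwrite("pics/w11z.png",cv2.resize(c["frame"][160:280,250:390,::-1],None,fx=5,fy=5,interpolation=cv2.INTER_CUBIC))
print(H[240,318],H[222,316])
m=box(((H[...,0]<7)|(H[...,0]>173))&(H[...,1]>170),(285,200,345,265))
v,u=np.nonzero(m);print(u.min(),u.max(),v.min(),v.max())
cs,_=cv2.findContours(m.astype(np.uint8),0,1);k=max(cs,key=cv2.contourArea)[:,0]
P=onz(c,k[:,0],k[:,1],.1)[:,:2].astype(np.float32);r=cv2.minAreaRect(P);print("top",np.round(r[0],4),np.round(r[1],4),r[2])
# white tape / cardboard rect at .067
m=box((H[...,0]>8)&(H[...,0]<30)&(H[...,1]<140)&(H[...,2]>90),(265,175,365,275));
cs,_=cv2.findContours(m.astype(np.uint8),0,1);k=max(cs,key=cv2.contourArea)[:,0]
P=onz(c,k[:,0],k[:,1],.067)[:,:2].astype(np.float32);r=cv2.minAreaRect(P);print("cardb",np.round(r[0],4),np.round(r[1],4),r[2])
```

```text
[  3 183 156] [  3 171 133]
300 331 220 251
top [0.4327 0.0048] [0.0249 0.0242] 11.184456825256348
cardb [0.4308 0.0061] [0.0972 0.1009] 26.897552490234375
```

View pics/w11z.png

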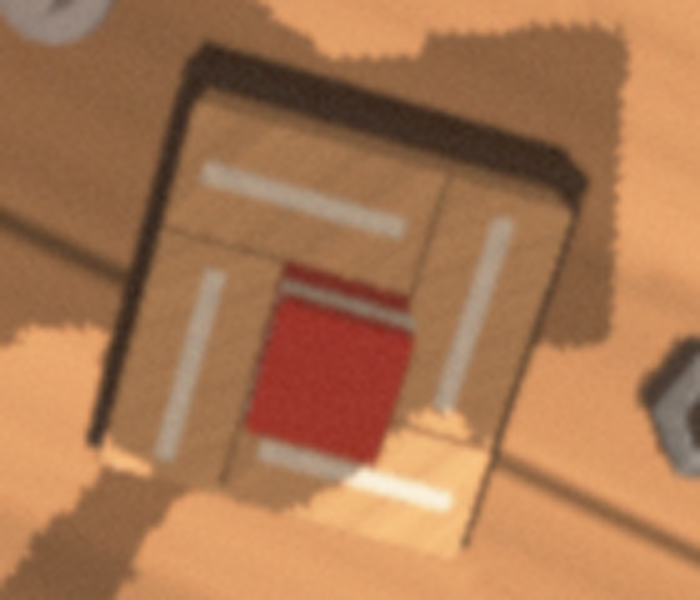

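The carton's top face is 24.9 × 24.2 mm (expected 25 × 25), centred at (0.4327, 0.0048) with its sides at 11.2°. I need a twist of about 15° to square the jaws.

Run:
```python
from h import *
c=dict(np.load("w11.npz"))
k=np.array([(287,297),(413,328),(380,462),(247,428)])/5+[250,160]-.4
P=onz(c,k[:,0],k[:,1],.1);d=P[1]-P[0];e=P[3]-P[0];print(P.mean(0),np.degrees(np.arctan2(d[1],d[0])),np.degrees(np.arctan2(e[1],e[0])),np.linalg.norm(d),np.linalg.norm(e))
go(.4327,.0048,.15,np.radians(-168.8))
```

```text
[0.43298794 0.00455786 0.1       ] -77.38416350174391 -170.3670815712109 0.022801946754445936 0.02510086618706363
t 23.05 pos [0.4384 0.0064 0.253 ] rot [-1.583 -0.015 -2.679] q6 0.95 MOVE [4.20e-03 1.03e-01 1.00e-04] twist 15.3
```

{"method": "send_rows", "body": {"motion": [[[0.002,0.02,0,5],[0.004,0.05,0,10],[0.0042,0.08,0,15],[0.0042,0.1,0,15],[0.0042,0.103,0,15],[0.0042,0.103,0,15],[0.0042,0.103,0,15]]]}}

```text
time: 23.75
tool_pos: [0.4337, 0.0046, 0.1508]
tool_rot: [-1.578, -0.017, -2.941]
contact_force: [-0.6, -0.3, -0.8]
opening: 0.0919
```

```bash
python3 snap.py wrist w12
python3 - <<'E'
from h import *
go(.4328,.0047,.097,np.radians(-168.8))
E
```

```text
t 23.8 pos [0.4337 0.0047 0.151 ] rot [-1.578 -0.016 -2.941] q6 1.2 MOVE [-0.      0.054   0.0002] twist 0.3
```

View pics/w12.png

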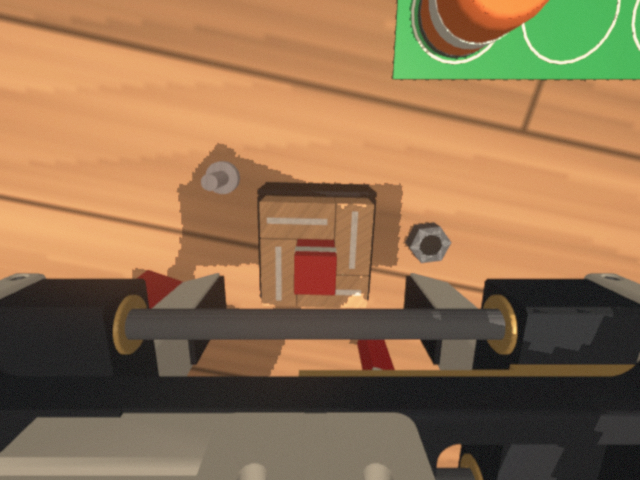

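{"method": "send_rows", "body": {"motion": [[[0,0.02,0,0.3],[0,0.038,0,0.3],[0,0.048,0,0.3],[0,0.052,0,0.3],[0,0.054,0,0.3],[0,0.054,0,0.3],[0,0.054,0,0.3]]]}}

```text
time: 24.5
tool_pos: [0.4332, 0.0048, 0.0976]
tool_rot: [-1.577, -0.015, -2.946]
contact_force: [0.1, -0.4, -0.4]
opening: 0.0921
```

{"method": "send_rows", "body": {"motion": [[[0,0,0,0],[0,0,0,0],[0,0,0,0],[0,0,0,0],[0,0,0,0],[0,0,0,0],[0,0,0,0],[0,0,0,0]]], "gripper": 0, "grip_force": 15}}

```text
time: 25.3
tool_pos: [0.4332, 0.0048, 0.0975]
tool_rot: [-1.577, -0.015, -2.946]
contact_force: [0.8, 0.1, -0.5]
opening: 0.0323
```

Run:
```python
from h import *
p=sensors.observe()["tool_pos"]
go(p[0],p[1],.19)
```

```text
t 25.3 pos [0.4332 0.0048 0.0975] rot [-1.577 -0.015 -2.946] q6 1.21 MOVE [ 0.0014 -0.0925 -0.0006] twist 0
```

{"method": "send_rows", "body": {"motion": [[[0,0,0,0],[0,0,0,0],[0,0,0,0]]]}}

```text
time: 25.6
tool_pos: [0.4332, 0.0048, 0.0975]
tool_rot: [-1.577, -0.015, -2.946]
contact_force: [-0.1, -1.1, -0.4]
opening: 0.0249
```

Gripped at 24.9 mm. I'll draw it straight up slowly.

{"method": "send_rows", "body": {"motion": [[[0,-0.008,0,0],[0.0002,-0.018,-0.0001,0],[0.0004,-0.03,-0.0002,0],[0.0007,-0.045,-0.0003,0],[0.0009,-0.06,-0.0004,0],[0.0011,-0.075,-0.0005,0],[0.0013,-0.09,-0.0006,0],[0.0015,-0.1,-0.0006,0]]]}}

```text
time: 26.4
tool_pos: [0.4335, 0.0047, 0.1994]
tool_rot: [-1.576, -0.013, -2.946]
contact_force: [0.7, -0.8, 0.1]
opening: 0.0252
```

{"method": "send_rows", "body": {"motion": [[[0,-0.01,0,0],[0,-0.02,0,0],[0,-0.025,0,0],[0,-0.025,0,0]]]}}

```text
time: 26.8
tool_pos: [0.4341, 0.0046, 0.225]
tool_rot: [-1.576, -0.012, -2.946]
contact_force: [-0.8, 0.0, -0.4]
opening: 0.0249
```

```bash
python3 snap.py wrist w13; python3 snap.py side s13
python3 - <<'E'
from h import *
go(.6482,-.2209,.22,np.radians(-168.8))
c=dict(np.load("s13.npz"));cv2.imwrite("pics/s13z.png",cv2.resize(c["frame"][100:330,270:470,::-1],None,fx=2.6,fy=2.6))
E
```

```text
t 26.9 pos [0.4336 0.0047 0.224 ] rot [-1.577 -0.014 -2.946] q6 1.21 MOVE [-1.667e-01  2.000e-04  2.630e-01] twist 0.0
```

View pics/s13z.png

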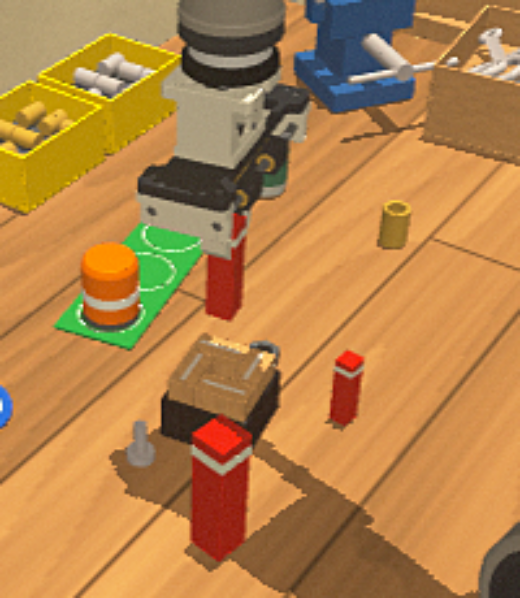

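View pics/w13.png

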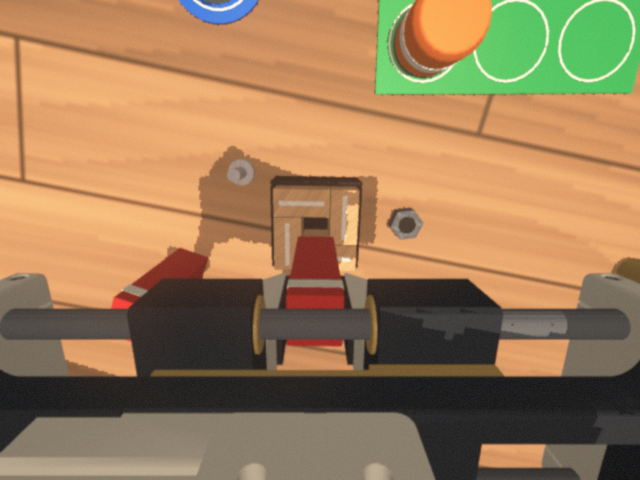

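The carton came free and the cardboard cartons stayed put. I'll carry it to the right-hand circle.

{"method": "send_rows", "body": {"motion": [[[-0.02,0,0.03,0],[-0.04,0,0.065,0],[-0.065,0,0.105,0],[-0.09,0,0.145,0],[-0.115,0,0.185,0],[-0.14,0,0.225,0],[-0.16,0,0.255,0],[-0.167,0,0.263,0]]]}}

```text
time: 27.7
tool_pos: [0.6496, -0.2238, 0.2176]
tool_rot: [-1.577, -0.015, -2.948]
contact_force: [-0.8, -0.5, -0.8]
opening: 0.0252
```

{"method": "send_rows", "body": {"motion": [[[0,0,0,0],[0,0,0,0],[0,0,0,0]]]}}

```text
time: 28.0
tool_pos: [0.649, -0.2231, 0.2172]
tool_rot: [-1.578, -0.016, -2.948]
contact_force: [-0.0, 0.1, 0.1]
opening: 0.0247
```

```bash
python3 snap.py wrist w14
python3 - <<'E'
from h import *
from scipy.spatial.transform import Rotation as Ro
go(.6482,-.2209,.115,np.radians(-168.8))
s=sensors.observe();R=Ro.from_euler('xyz',s["tool_rot"]).as_matrix();p=np.array(s["tool_pos"])
c=dict(np.load("w14.npz"));vis=c["frame"].copy()
# expected carton top (7.5mm... top is 2.5mm above TCP) and bottom, ring
for dy,col in((-.0025,(0,255,255)),(.0925,(255,0,255))):
    q=[p+R@np.array([a,dy,b]) for a,b in((-.0125,-.0125),(.0125,-.0125),(.0125,.0125),(-.0125,.0125))]
    cv2.polylines(vis,[proj(c,q).round().astype(np.int32)],True,col)
t=np.linspace(0,6.283,300)
cv2.polylines(vis,[proj(c,np.c_[.6482+.034*np.cos(t),-.2209+.034*np.sin(t),.003+0*t]).round().astype(np.int32)],True,(255,0,0))
cv2.imwrite("pics/w14z.png",vis[:,:,::-1])
E
```

```text
t 28.05 pos [ 0.6491 -0.223   0.2177] rot [-1.578 -0.016 -2.948] q6 0.94 MOVE [-0.0011  0.1028 -0.0015] twist -0.1
```

View pics/w14z.png

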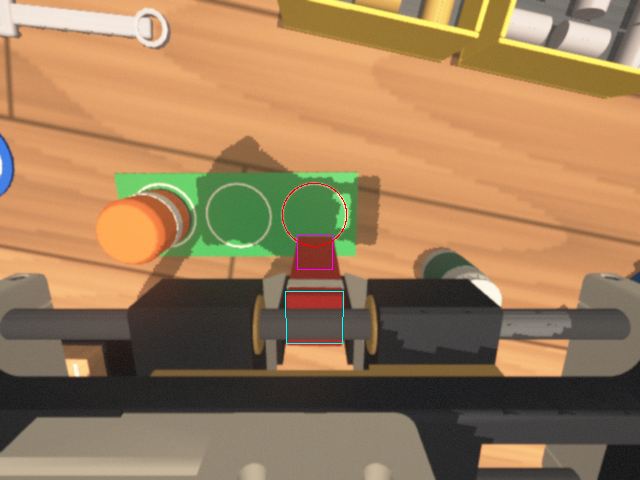

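{"method": "send_rows", "body": {"motion": [[[-0.0005,0.02,-0.001,0],[-0.001,0.05,-0.0015,0],[-0.001,0.075,-0.0015,0],[-0.001,0.095,-0.0015,0],[-0.001,0.103,-0.0015,0],[-0.001,0.103,-0.0015,0],[-0.001,0.103,-0.0015,0]]]}}

```text
time: 28.75
tool_pos: [0.6486, -0.221, 0.1162]
tool_rot: [-1.576, -0.014, -2.947]
contact_force: [-0.6, -0.3, -0.4]
opening: 0.0247
```

Run:
```python
from h import *
go(.6482,-.2209,.0965,np.radians(-168.8))
```

```text
t 28.75 pos [ 0.6486 -0.221   0.1162] rot [-1.576 -0.014 -2.947] q6 0.94 MOVE [ 0.0001  0.0197 -0.0001] twist -0.1
```

{"method": "send_rows", "body": {"motion": [[[0,0.008,0,0],[0,0.014,0,0],[0,0.018,0,0],[0,0.0195,0,0],[0,0.0195,0,0],[0,0.0195,0,0]]]}}

```text
time: 29.35
tool_pos: [0.6485, -0.221, 0.0968]
tool_rot: [-1.576, -0.014, -2.947]
contact_force: [-0.4, -0.2, -0.8]
opening: 0.0247
```

{"method": "send_rows", "body": {"motion": [[[0,0.0006,0,0],[0,0.0012,0,0],[0,0.0012,0,0]]]}}

```text
time: 29.65
tool_pos: [0.6484, -0.221, 0.0956]
tool_rot: [-1.576, -0.014, -2.947]
contact_force: [0.4, 0.6, -0.3]
opening: 0.0247
```

{"method": "send_rows", "body": {"motion": [[[0,0.0005,0,0],[0,0.001,0,0],[0,0.001,0,0]]]}}

```text
time: 29.95
tool_pos: [0.6486, -0.2209, 0.0956]
tool_rot: [-1.576, -0.013, -2.947]
contact_force: [-0.5, 1.6, 4.5]
opening: 0.0252
```

Contact. I'll release to partial opening first, then rise.

{"method": "send_rows", "body": {"motion": [[[0,0,0,0],[0,0,0,0],[0,0,0,0],[0,0,0,0],[0,0,0,0]]], "gripper": 0.7}}

```text
time: 30.45
tool_pos: [0.6485, -0.2209, 0.0954]
tool_rot: [-1.576, -0.013, -2.947]
contact_force: [0.0, 0.2, -0.2]
opening: 0.0601
```

{"method": "send_rows", "body": {"motion": [[[0,-0.02,0,0],[0,-0.05,0,0],[0,-0.09,0,0],[0,-0.12,0,0],[0,-0.12,0,0],[0,-0.12,0,0]]]}}

```text
time: 31.05
tool_pos: [0.6503, -0.2213, 0.2159]
tool_rot: [-1.575, -0.012, -2.947]
contact_force: [-0.2, 0.3, -0.2]
opening: 0.0643
```

```bash
python3 snap.py wrist w15
python3 - <<'E'
from h import *
S=dict(np.load("scene0.npz"));D=dict(np.load("side0.npz"))
print("bush top",onz(S,117,270,.045),onz(D,421.5,180.5,.045))
go(.44,-.352,.2,np.radians(-168.8))
c=dict(np.load("w15.npz"));vis=c["frame"].copy()
t=np.linspace(0,6.283,300)
cv2.polylines(vis,[proj(c,np.c_[.6482+.034*np.cos(t),-.2209+.034*np.sin(t),.003+0*t]).round().astype(np.int32)],True,(255,0,0))
a=np.radians(11.2);ex=np.array([np.cos(a),np.sin(a),0])*.0125;ey=np.array([-np.sin(a),np.cos(a),0])*.0125
o=np.array([.6485,-.221,.098]);cv2.polylines(vis,[proj(c,[o+ex+ey,o+ex-ey,o-ex-ey,o-ex+ey]).round().astype(np.int32)],True,(0,255,255))
cv2.imwrite("pics/w15z.png",vis[:,:,::-1])
E
```

```text
bush top [[ 0.4440036  -0.34925153  0.045     ]] [[ 0.44009461 -0.35211683  0.045     ]]
t 31.1 pos [ 0.6498 -0.2211  0.2145] rot [-1.577 -0.015 -2.947] q6 0.94 MOVE [0.2309 0.0173 0.088 ] twist -0.1
```

View pics/w15z.png

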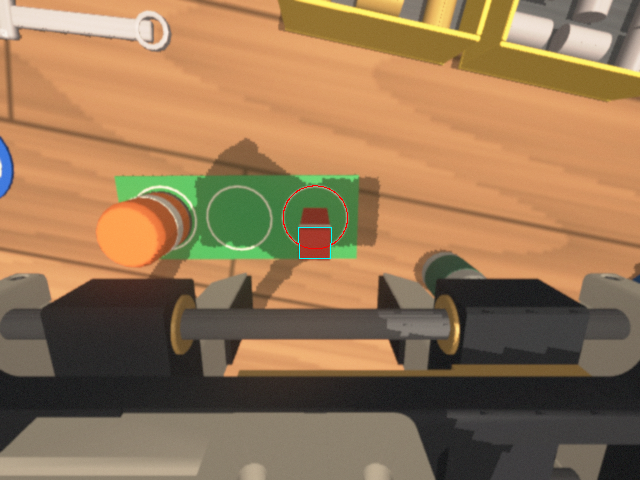

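The carton stands in the right circle as predicted. Now the bush, with a 90° turn on the way.

{"method": "send_rows", "body": {"motion": [[[0.025,0,0.01,-8],[0.055,0.002,0.02,-16],[0.085,0.005,0.032,-24],[0.115,0.007,0.044,-32],[0.145,0.01,0.055,-40],[0.175,0.012,0.066,-48],[0.205,0.015,0.078,-56],[0.231,0.017,0.088,-64]]]}}

```text
time: 31.9
tool_pos: [0.4379, -0.352, 0.1984]
tool_rot: [-1.59, 0.001, -1.825]
contact_force: [0.3, -0.7, 0.8]
opening: 0.0641
```

Run:
```python
from h import *
go(.441,-.351,.2,np.radians(-78.8))
```

```text
t 31.9 pos [ 0.4379 -0.352   0.1984] rot [-1.590e+00  1.000e-03 -1.825e+00] q6 -0.55 MOVE [-0.0018 -0.0016  0.0028] twist -25.8
```

{"method": "send_rows", "body": {"motion": [[[-0.001,-0.0015,0.001,-8],[-0.002,-0.0015,0.003,-16],[-0.002,-0.0015,0.003,-24],[-0.002,-0.0015,0.003,-26],[-0.002,-0.0015,0.003,-26],[-0.002,-0.0015,0.003,-26]]]}}

```text
time: 32.5
tool_pos: [0.4409, -0.3505, 0.1987]
tool_rot: [-1.589, 0.011, -1.372]
contact_force: [-0.2, -0.3, 0.8]
opening: 0.0642
```

```bash
python3 snap.py wrist w16
python3 - <<'E'
from h import *
go(.441,-.351,.2,np.radians(-78.8))
c=dict(np.load("w16.npz"));vis=c["frame"].copy()
t=np.linspace(0,6.283,300)
cv2.polylines(vis,[proj(c,np.c_[.441+.016*np.cos(t),-.351+.016*np.sin(t),.045+0*t]).round().astype(np.int32)],True,(255,0,0))
cv2.imwrite("pics/w16z.png",vis[:,:,::-1])
E
```

```text
t 32.55 pos [ 0.441  -0.3506  0.199 ] rot [-1.588  0.01  -1.372] q6 -1.0 MOVE [ 0.0004 -0.001  -0.0001] twist 0.2
```

View pics/w16z.png

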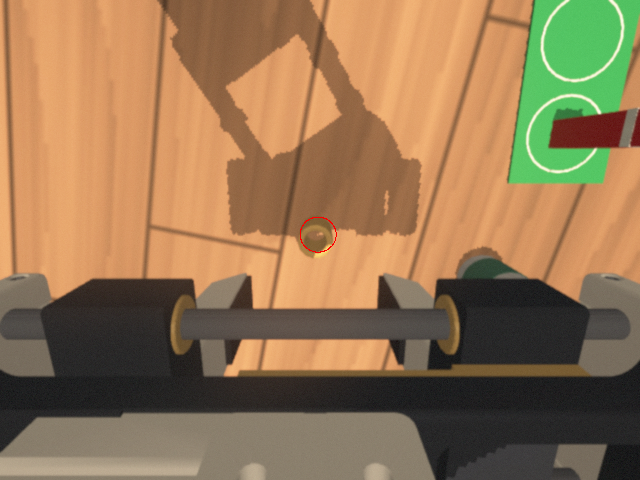

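Run:
```python
from h import *
c=dict(np.load("w16.npz"));
cv2.imwrite("pics/w16y.png",cv2.resize(c["frame"][200:275,275:365,::-1],None,fx=7,fy=7,interpolation=cv2.INTER_CUBIC))
S=dict(np.load("scene0.npz"));D=dict(np.load("side0.npz"))
print("bottle",onz(S,113,345,0),onz(D,373,170,0),onz(S,107,315,.1))
```

```text
bottle [[ 6.13452675e-01 -3.71375239e-01 -1.11022302e-16]] [[ 0.62067639 -0.3828138   0.        ]] [[ 0.64271928 -0.36004902  0.1       ]]
```

View pics/w16y.png

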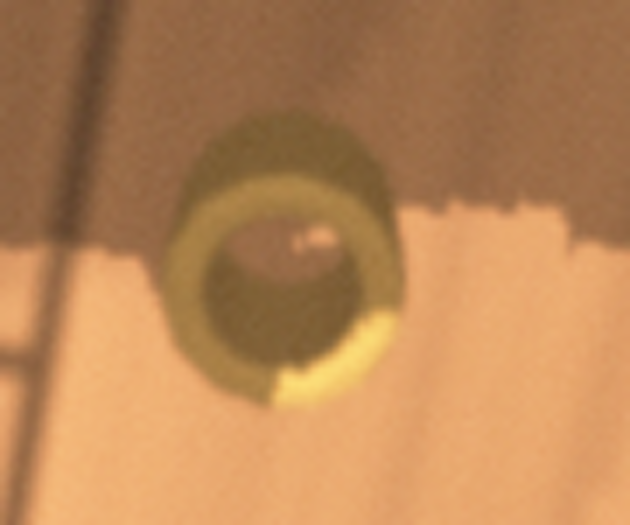

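Run:
```python
from h import *
c=dict(np.load("w16.npz"));k=np.array([(282.5,290),(162,290),(403,290)])/7-.43
P=onz(c,275+k[:,0],200+k[:,1],.045);print(P[0],np.linalg.norm(P[1]-P[2]))
go(P[0][0],P[0][1],.033,np.radians(-78.8))
```

```text
[ 0.4398096  -0.35744205  0.045     ] 0.03076334489233438
t 32.55 pos [ 0.441  -0.3506  0.199 ] rot [-1.588  0.01  -1.372] q6 -1.0 MOVE [0.0082 0.1659 0.0004] twist 0.2
```

{"method": "send_rows", "body": {"motion": [[[0.003,0.03,0,0],[0.006,0.07,0,0],[0.008,0.11,0.0004,0],[0.008,0.14,0.0004,0],[0.008,0.157,0.0004,0],[0.008,0.161,0.0004,0],[0.008,0.161,0.0004,0],[0.008,0.161,0.0004,0]]]}}

```text
time: 33.35
tool_pos: [0.4405, -0.3577, 0.039]
tool_rot: [-1.587, 0.009, -1.372]
contact_force: [-0.5, 0.2, 0.8]
opening: 0.0639
```

```bash
python3 snap.py wrist w17; python3 snap.py side s17;python3 - <<'E'
from h import *
go(.4398,-.3574,.038,np.radians(-78.8))
c=dict(np.load("s17.npz"));cv2.imwrite("pics/s17z.png",cv2.resize(c["frame"][60:260,330:530,::-1],None,fx=3,fy=3))
E
```

```text
t 33.45 pos [ 0.4405 -0.3578  0.0393] rot [-1.587  0.008 -1.372] q6 -1.0 MOVE [-0.0005  0.0013 -0.0006] twist 0.2
```

View pics/w17.png

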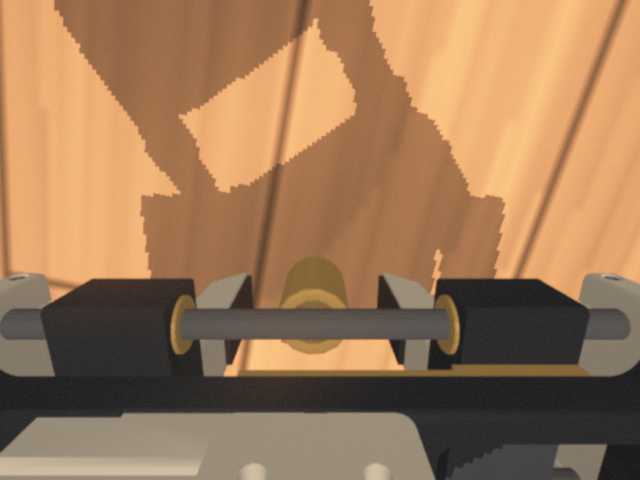

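View pics/s17z.png

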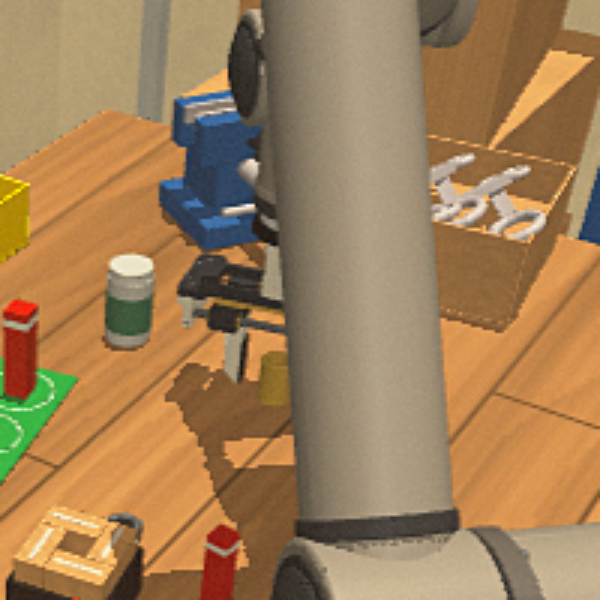

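Run:
```python
from h import *
c=dict(np.load("w17.npz"));vis=c["frame"].copy()
t=np.linspace(0,6.283,300)
for xy,z,col in(((.4405,-.3578),.045,(255,0,0)),((.4398,-.3574),0,(255,0,255))):
  cv2.polylines(vis,[proj(c,np.c_[xy[0]+.016*np.cos(t),xy[1]+.016*np.sin(t),z+0*t]).round().astype(np.int32)],True,col)
cv2.imwrite("pics/w17z.png",cv2.resize(vis[230:380,230:400,::-1],None,fx=4,fy=4))
```

```text
(no output)
```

View pics/w17z.png

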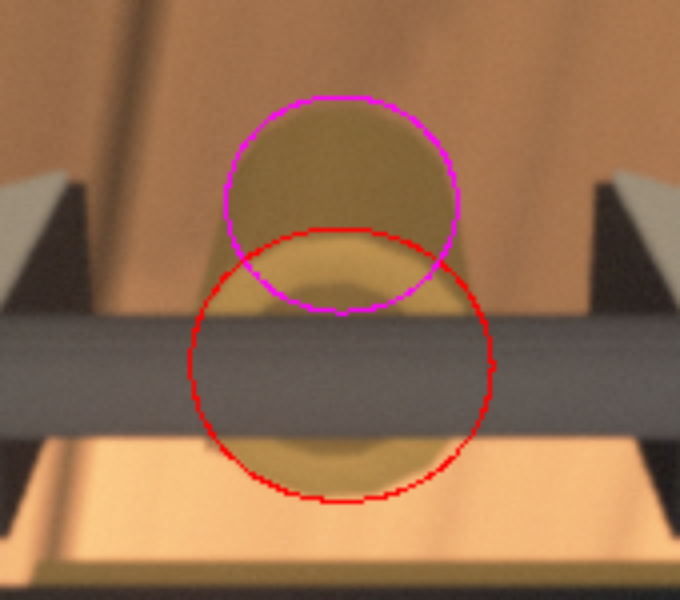

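Good fit. I'll close on the bush.

{"method": "send_rows", "body": {"motion": [[[0,0.001,0,0],[0,0.001,0,0],[0,0.001,0,0],[0,0.001,0,0],[0,0.001,0,0],[0,0.001,0,0],[0,0.001,0,0]]], "gripper": 0, "grip_force": 15}}

```text
time: 34.15
tool_pos: [0.4404, -0.3579, 0.0383]
tool_rot: [-1.587, 0.008, -1.372]
contact_force: [-2.7, -0.4, 1.9]
opening: 0.0323
```

{"method": "send_rows", "body": {"motion": [[[0,-0.02,0,0],[0,-0.06,0,0],[0,-0.11,0,0],[0,-0.15,0,0],[0,-0.17,0,0],[0,-0.17,0,0],[0,-0.17,0,0]]]}}

```text
time: 34.85
tool_pos: [0.443, -0.3583, 0.2072]
tool_rot: [-1.588, 0.01, -1.372]
contact_force: [-0.2, -0.6, -1.9]
opening: 0.0325
```

Run:
```python
from h import *
go(.6323,-.1423,.21,np.radians(-78.5))
```

```text
t 34.85 pos [ 0.443  -0.3583  0.2072] rot [-1.588  0.01  -1.372] q6 -1.0 MOVE [-0.1744 -0.005   0.2281] twist -0.1
```

{"method": "send_rows", "body": {"motion": [[[-0.02,0,0.027,0],[-0.045,-0.002,0.058,0],[-0.07,-0.003,0.092,0],[-0.097,-0.004,0.127,0],[-0.124,-0.005,0.162,0],[-0.15,-0.005,0.196,0],[-0.17,-0.005,0.222,0],[-0.1745,-0.005,0.228,0]]]}}

```text
time: 35.65
tool_pos: [0.6331, -0.1386, 0.2065]
tool_rot: [-1.591, 0.013, -1.369]
contact_force: [0.4, 0.8, -2.0]
opening: 0.0325
```

{"method": "send_rows", "body": {"motion": [[[0,0,0,0],[0,0,0,0],[0,0,0,0]]]}}

```text
time: 35.95
tool_pos: [0.6321, -0.1396, 0.2055]
tool_rot: [-1.593, 0.014, -1.37]
contact_force: [0.2, 0.2, -1.2]
opening: 0.0323
```

```bash
python3 snap.py wrist w18
python3 - <<'E'
from h import *
go(.6323,-.1423,.12,np.radians(-78.5))
c=dict(np.load("w18.npz"));vis=c["frame"].copy()
t=np.linspace(0,6.283,300)
for xy in((.6323,-.1423),(.6164,-.0637),(.6482,-.2209)):
  cv2.polylines(vis,[proj(c,np.c_[xy[0]+.034*np.cos(t),xy[1]+.034*np.sin(t),.003+0*t]).round().astype(np.int32)],True,(255,0,0))
cv2.imwrite("pics/w18z.png",vis[:,:,::-1])
E
```

```text
t 36.0 pos [ 0.6323 -0.1398  0.206 ] rot [-1.592  0.013 -1.37 ] q6 -0.54 MOVE [0.0036 0.086  0.0014] twist -0.0
```

View pics/w18z.png

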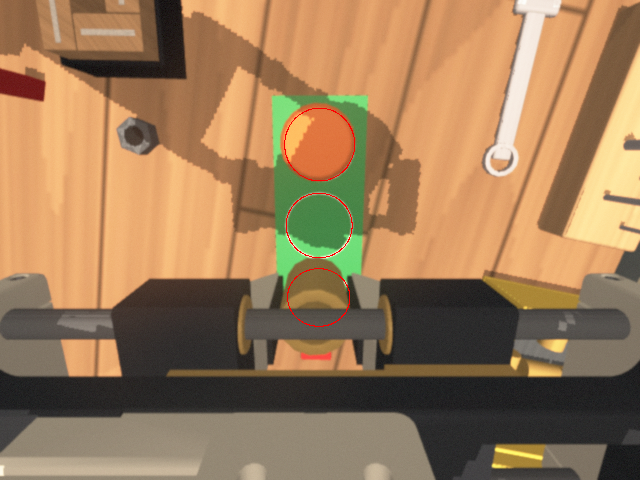

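{"method": "send_rows", "body": {"motion": [[[0.0015,0.02,0.0007,0],[0.003,0.045,0.0014,0],[0.0036,0.07,0.0014,0],[0.0036,0.083,0.0014,0],[0.0036,0.086,0.0014,0],[0.0036,0.086,0.0014,0]]]}}

```text
time: 36.6
tool_pos: [0.6324, -0.1428, 0.1204]
tool_rot: [-1.592, 0.013, -1.371]
contact_force: [0.2, 0.9, -1.1]
opening: 0.0323
```

```bash
python3 snap.py side s19
python3 - <<'E'
from h import *
go(.6323,-.1423,.043,np.radians(-78.5))
c=dict(np.load("s19.npz"));cv2.imwrite("pics/s19z.png",cv2.resize(c["frame"][80:280,230:430,::-1],None,fx=3,fy=3))
E
```

```text
t 36.65 pos [ 0.6329 -0.1427  0.1211] rot [-1.591  0.012 -1.371] q6 -0.54 MOVE [0.0004 0.0781 0.0011] twist -0.0
```

View pics/s19z.png

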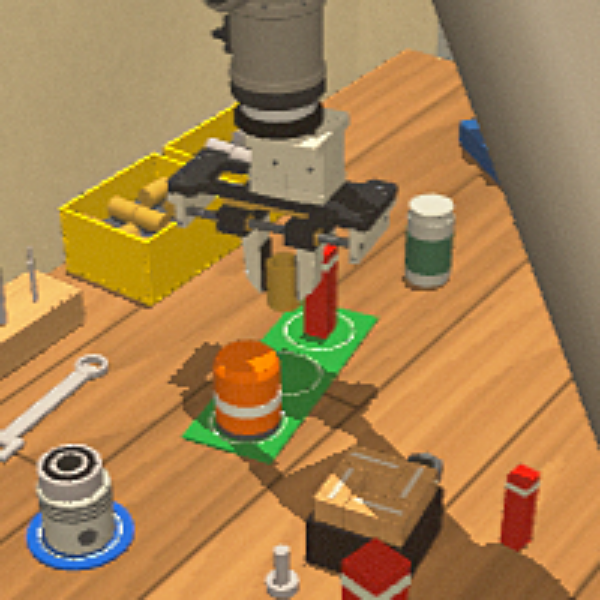

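The side view shows clearance on both sides and no camera body hanging low. I'll descend.

{"method": "send_rows", "body": {"motion": [[[0,0.02,0.0005,0],[0.0003,0.04,0.001,0],[0.0003,0.058,0.001,0],[0.0003,0.07,0.001,0],[0.0003,0.076,0.001,0],[0.0003,0.0775,0.001,0],[0.0003,0.0775,0.001,0]]]}}

```text
time: 37.35
tool_pos: [0.6327, -0.1424, 0.0444]
tool_rot: [-1.59, 0.012, -1.371]
contact_force: [-0.1, -0.0, -1.7]
opening: 0.0323
```

{"method": "send_rows", "body": {"motion": [[[0,0.0008,0,0],[0,0.0016,0,0],[0,0.0016,0,0]]]}}

```text
time: 37.65
tool_pos: [0.6328, -0.1424, 0.0432]
tool_rot: [-1.589, 0.011, -1.371]
contact_force: [0.1, 0.0, -1.8]
opening: 0.0322
```

{"method": "send_rows", "body": {"motion": [[[0,0.0008,0,0],[0,0.0016,0,0],[0,0.0016,0,0]]]}}

```text
time: 37.95
tool_pos: [0.6328, -0.1424, 0.0415]
tool_rot: [-1.589, 0.011, -1.371]
contact_force: [-0.1, 0.4, -2.0]
opening: 0.0324
```

{"method": "send_rows", "body": {"motion": [[[0,0.0005,0,0],[0,0.001,0,0],[0,0.001,0,0]]]}}

```text
time: 38.25
tool_pos: [0.6328, -0.1424, 0.0413]
tool_rot: [-1.589, 0.011, -1.371]
contact_force: [-2.4, -0.2, 4.0]
opening: 0.0323
```

{"method": "send_rows", "body": {"motion": [[[0,0,0,0],[0,0,0,0],[0,0,0,0],[0,0,0,0],[0,0,0,0]]], "gripper": 0.7}}

```text
time: 38.75
tool_pos: [0.6328, -0.1424, 0.0412]
tool_rot: [-1.589, 0.011, -1.371]
contact_force: [0.4, -0.6, 0.2]
opening: 0.0635
```

{"method": "send_rows", "body": {"motion": [[[0,-0.02,0,0],[0,-0.05,0,0],[0,-0.09,0,0],[0,-0.13,0,0],[0,-0.17,0,0],[0,-0.2,0,0],[0,-0.2,0,0],[0,-0.2,0,0]]]}}

```text
time: 39.55
tool_pos: [0.6368, -0.1439, 0.2414]
tool_rot: [-1.588, 0.011, -1.371]
contact_force: [0.4, 0.1, -1.3]
opening: 0.0644
```

```bash
python3 snap.py wrist w20; python3 snap.py scene c20; python3 snap.py side s20;python3 - <<'E'
from h import *
c=dict(np.load("w20.npz"));vis=c["frame"].copy()
t=np.linspace(0,6.283,300)
for xy,r,z in(((.6323,-.1423),.034,.003),((.6323,-.1423),.016,.048),((.6164,-.0637),.034,.003),((.6482,-.2209),.034,.003)):
  cv2.polylines(vis,[proj(c,np.c_[xy[0]+r*np.cos(t),xy[1]+r*np.sin(t),z+0*t]).round().astype(np.int32)],True,(255,0,0))
cv2.imwrite("pics/w20z.png",vis[:,:,::-1])
c=dict(np.load("s20.npz"));cv2.imwrite("pics/s20z.png",cv2.resize(c["frame"][130:370,180:440,::-1],None,fx=2.5,fy=2.5))
E
```

```text
(no output)
```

View pics/w20z.png

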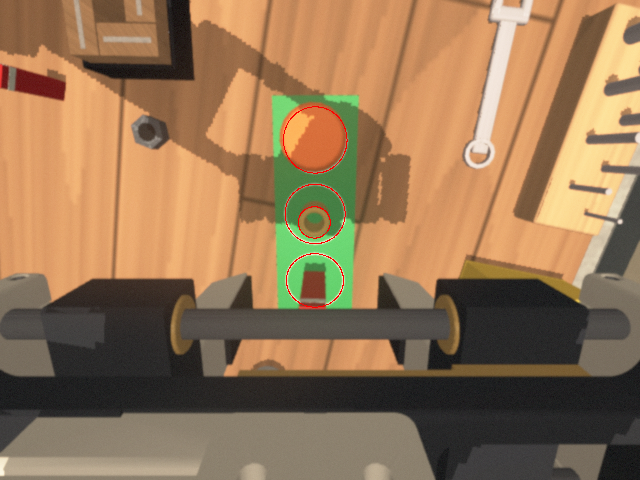

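View pics/s20z.png

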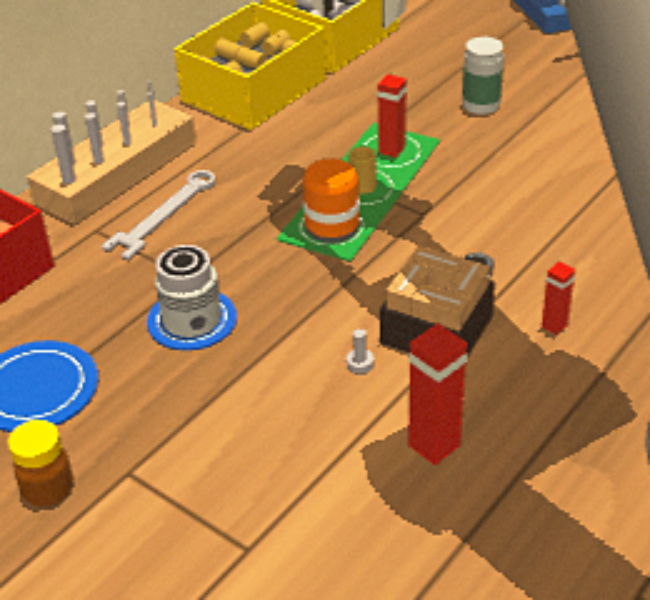

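View pics/c20.png

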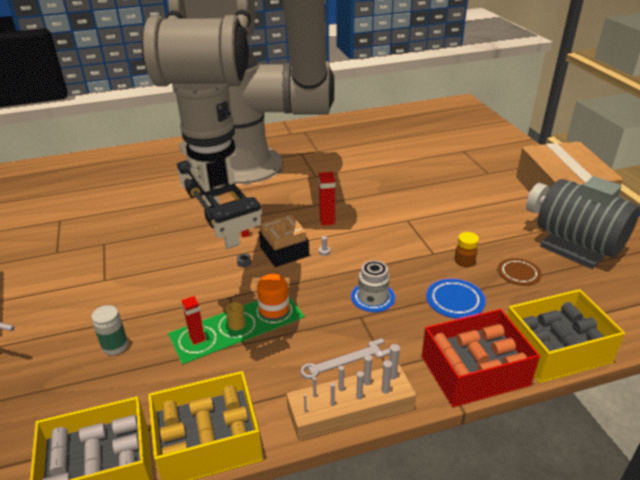

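Everything stands in place, and the nut and jar look unmoved. One last numeric check on the bearing and piston centring and the arm's rest, then hand in.

Run:
```python
from h import *
for n,b,zz in(("c20",(345,255,405,310),0),("s20",(235,222,275,272),0)):
    c=dict(np.load(n+".npz"));z=c["frame"].copy()
    big=cv2.resize(z[b[1]:b[3],b[0]:b[2]],None,fx=10,fy=10,interpolation=cv2.INTER_CUBIC)
    t=np.linspace(0,6.283,200)
    for r,h,col in((.026,.076,(255,0,255)),(.03,.058,(255,0,0)),(.034,.003,(255,255,0))):
        q=(proj(c,np.c_[.6395+r*np.cos(t),.1372+r*np.sin(t),h+0*t])-[b[0]-.5,b[1]-.5])*10
        cv2.polylines(big,[q.round().astype(np.int32)],True,col)
    cv2.imwrite(f"pics/{n}p.png",big[:,:,::-1])
s=sensors.observe();print(s["time"],np.abs(s["qvel"]).max())
```

```text
39.7 0.005375824607450386
```

View pics/c20p.png

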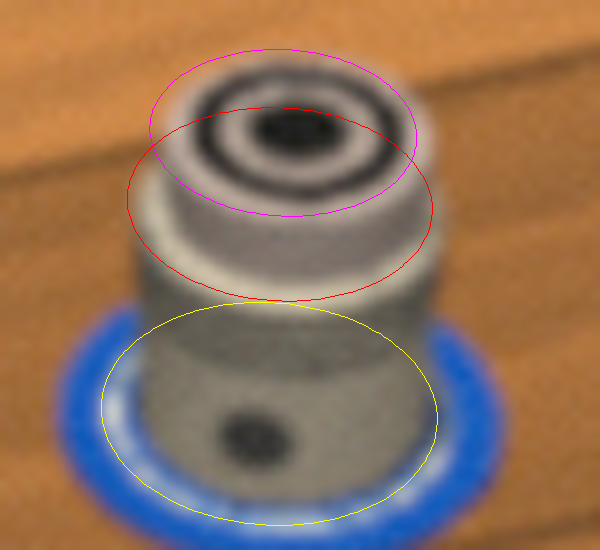

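View pics/s20p.png

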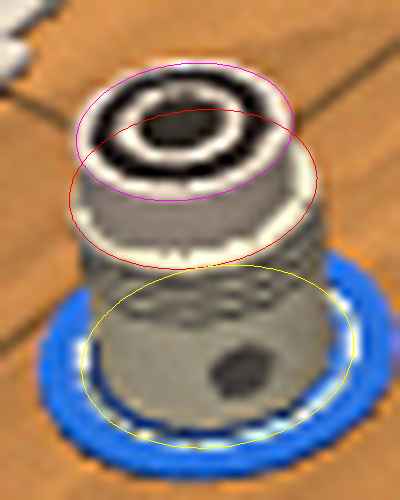

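```bash
python3 -c "
from cell import hand_in
print(hand_in())"
```

```text
the job is handed in; nothing more can be done
None
```

The layout is done and handed in at about 40 s of the 141 s allowed; no verdict was reported. I worked in the order asked: piston onto the small blue pad, bearing flat on top of it, filter in the left circle, carton in the right circle, and bush in the middle.

**Placement:** In the last pictures everything stands upright and released, with the gripper clear above the mat. By overlay on the images, the piston is within about 1.5 mm of the pad centre and the bearing within about 1–2 mm of the piston. The filter, carton and bush match their circles to about 1 mm.

**Left alone:** The nut, jar, look-alikes and the cardboard cartons in the crate appear unmoved. Contact forces in the readings stayed under about 8 N.

**Checks that disagreed:**
- My first two-view position for the bearing was about 16 mm off because the geometry was poor; I replaced it with the wrist camera measurement before grasping.
- The scene camera differs from the wrist camera by about 3–4 mm at the pad and mat, so I aimed mainly by the wrist camera.
- The tool picked up about 1° of tilt along the way, which no move could correct. It showed no effect on the placed parts.

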